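# Sand the panel edges in the jig

### The arm

A 6-joint arm with a two-finger parallel gripper is mounted at the origin on the work surface. World frame = base frame: x ahead of the robot, y to its left, z up, the work surface at z = 0. Lengths are in mm, angles in rad, forces in N, time in s.
With the tool pointing down it reaches from about 400 to 925 mm from the base axis. Payload 12.5 kg.
Tool frame: the origin (TCP) lies midway between the tips of the shut fingers; the grasp point (between the pads) lies 19 mm behind it; z points along the fingers, y is the line along which they close (so a half turn about z gives the same grasp; the last joint's range is limited). The gripper opens to 95 mm and grips with 3 to 60 N. Pads are 20 mm wide; open, the fingers measure 119 mm over their backs; the gripper's body (75 mm by 180 mm) begins 59 mm behind the grasp point.
Start: joints at [1.221, 0.491, 1.559, -0, 1.092, -0.106], TCP at [150.853, 606.543, 179.861] pointing down, gripper open.
Joint ranges: [-3.1, 3.1], [-0.84, 2.19], [0.05, 2.79], [-1.13, 4.28], [0.06, 2.93], [-2.69, 2.69]. Speed limits (rad/s): [2.22, 2.22, 2.79, 3.14, 3.14, 3.14].

### API

Orientations are given as [roll, pitch, yaw] about the fixed x, y, z axes, in that order (R = Rz(yaw) Ry(pitch) Rx(roll)).
In Python, from cell import env gives the robot as it stands.
- The arm moves only by the shell command python3 -m inch 'ROWS'. ROWS is JSON, a list of rows, each a list of 7 numbers: the turn, a rotation vector about the tool's x, y, z in rad, then the shift along the tool's x, y, z in cm, then the closure, from -1 (fully open) to 1 (shut). A call has 1 to 20 rows; each row shifts and turns the commanded pose from where the row before left it, along the tool's axes as they then stand; what a row does not reach is not made up. A row lasts 1/8 s, in which the tool goes at most 62.5 mm and 10.7 degrees, less where a joint would pass 70% of its speed; a pose out of reach is approached as far as the arm can. A call with a gripper value outside its range is refused whole. The fingers move at their own pace and stop on an object; the grip force is fixed at half the most. Time passes only in rows, so rows that do not move let the fingers close. It gives the time, the measured TCP pose, the force, the opening and the grip force at its end, in the units of the state.
- env.state(): the state, without advancing time (a new reading comes with each control period).
- env.read_camera(name): name is "side" or "top"; returns a dict with "img" (420x560x3 uint8, red, green, blue), "depth" (420x560 float32, mm along the optical axis (not along the pixel's ray), 0 where there is no reading), "fx", "fy", "cx", "cy" (pixels), "position" and "orientation" of the camera in the world. Camera axes: x right, y down, z forward; pixel columns grow to the right and rows downward; lengths in mm; the calibration is good to about 2 mm. A picture is of the moment at which its call begins.
- env.job_done(): hands the job in; it is judged then, once.
Trained networks look in a picture, given as the dict that the camera call returned (one of the last four; its "shot" number tells which), for a name from the list of things; names that differ only in an ending like _2 or _b are one class to them, and where a whole thing is asked for, a point or a joint stands for the part that bears it (a point fixed in the world has none). Each returns a list of dicts, best first, with "score" (0 to 1); they miss things now and then, are a little off and sometimes report something else, mostly with a low value. They report only what shows in the picture. A call takes as long as a camera call. They do not tell look-alikes from the thing itself.
- env.find_in(picture, target): "centre" ([x, y, z] in mm, in the coordinates of the camera as it stood for that picture, good to about 4 mm: the middle of the surface that is visible of it).
- env.trace(picture, target): "mask" (420x560 bool, what is visible of it).
The state is a dict: "t": time; "joints": joint angles; "qvel": joint speeds; "tau": joint torques, N m; "eef_pos": TCP position; "tcp_rot": TCP orientation; "ft_force": force on the tool from outside, world axes, zero at the start; "moment": the same for the moment, N m; "opening": opening from 0.0 (shut) to 1.0 (fully open); "grip_force": force on a finger pad.
Only numpy, scipy, OpenCV 4.12 (cv2) and the standard library are available. Lean on these libraries where they do the work, as an engineer would, in place of code of your own. Each camera call takes 0.05 s, during which the arm holds its last target. There are 200 camera calls.

### The job

Lift every wooden panel straight up out of the dowel rack by its top edge and lower it fully home into a groove of the blue sanding jig, any groove, all of them before you sand. Then take the sanding block and, one panel at a time, palest first and darkest last so that dark dust never marks pale wood, stroke it along the panel's top edge from end to end, there and back, keeping the foam about half squeezed and bringing the block at least flush with each end of the panel. Last, put the block back in the middle of its cork mat, standing on its pad, and return the panels upright and fully down to the rack, any slot; never drop or tip a panel, and leave the glue, wax and tape measure alone.

Things in the scene. Friction and masses are not known exactly. Their poses are not given: they have to be found in the camera images.
- panel_pale: pale cream wooden panel, 100 (own x) x 9 (own y, thickness) x 100 mm tall (own z), 70 g, may be absent (None). Origin: centre of its bottom edge face; z up when it stands. It starts standing in one of the rack's slots, its top edge 110 mm above the bench.
- panel_red: reddish-brown wooden panel, 100 (own x) x 9 (own y, thickness) x 100 mm tall (own z), 70 g, may be absent (None). Origin: centre of its bottom edge face; z up when it stands. It starts standing in one of the rack's slots, its top edge 110 mm above the bench.
- panel_dark: very dark brown wooden panel, 100 (own x) x 9 (own y, thickness) x 100 mm tall (own z), 70 g, may be absent (None). Origin: centre of its bottom edge face; z up when it stands. It starts standing in one of the rack's slots, its top edge 110 mm above the bench.
- rack: fixed dowel rack; base 150 (x) x 200 (y) x 10 mm; three slots along its x, 60 mm apart in y. Each slot: two pairs of upright 10 mm dowels 34 mm either side of its centre in x (round tops 62 mm above the bench, 14 mm clear across the slot) and an end dowel beyond each end (108 mm clear, tops at 46 mm). Panels stand on the base, 10 mm up. Origin: centre of underside, on the bench
- rack_slot0 (a point): rack slot 0: centre of the slot on the base board's top face, 10 mm above the bench; a seated panel's origin comes here (at -60 mm along the rack's y); x along the slot
- rack_slot1 (a point): rack slot 1: centre of the slot on the base board's top face, 10 mm above the bench; a seated panel's origin comes here (at 0 mm along the rack's y); x along the slot
- rack_slot2 (a point): rack slot 2: centre of the slot on the base board's top face, 10 mm above the bench; a seated panel's origin comes here (at +60 mm along the rack's y); x along the slot
- jig: fixed blue sanding jig with aluminium end bars, 134 (x) x 210 (y) x 45 mm; three grooves along its x, 66 mm apart in y, each 12 mm wide, 106 mm long, closed at both ends, floor 8 mm above the bench; round side lips (10 mm, up to 50 mm above the bench) lead a panel in. A seated panel's top edge is 108 mm above the bench. Origin: centre of underside, on the bench
- jig_slot0 (a point): jig groove 0: centre of the groove's floor, 8 mm above the bench; a seated panel's origin comes here (at -66 mm along the jig's y); x along the groove
- jig_slot1 (a point): jig groove 1: centre of the groove's floor, 8 mm above the bench; a seated panel's origin comes here (at 0 mm along the jig's y); x along the groove
- jig_slot2 (a point): jig groove 2: centre of the groove's floor, 8 mm above the bench; a seated panel's origin comes here (at +66 mm along the jig's y); x along the groove
- block: sanding block, 150-230 g. Black handle rib 60 (own x) x 24 (own y) mm, 24 to 56 mm above the origin, gripped across its 24 mm; orange body 68 x 64 mm, 12 to 24 mm; below it yellow foam and a dark pad 64 (x) x 60 mm, underside level with the origin when the foam is free. Origin: centre of that free underside; z up. Starts standing on the mat
- pad (a joint): how far the sanding block's foam is squeezed, 0 (free) to 0.010 m (solid); it pushes back as a spring of 0.6 N per mm, so half squeezed is 3 N; the abrasive is fine and glides (friction about 0.2). The pad moves along the block's z; the block's own weight squeezes it 2 to 4 mm when it stands.
- mat: fixed cork mat, 150 (x) x 130 (y) x 4 mm thick, where the sanding block is kept. Origin: centre of its underside, on the bench.
- glue: bystander: white glue bottle with a red cap, 52 mm across, 150 mm tall; origin under its centre
- wax: bystander: brass-coloured wax tin, 72 mm across, 50 mm tall; origin under its centre
- tape: bystander: yellow and black tape measure, 62 x 34 x 58 mm tall; origin under its centre
There are look-alikes about, which are no part of the job. There is more than one size of the panel_dark; the job needs the smaller.

How it is judged:
By the outcome, as a careful person would: the job done as asked, in the order asked, and still so for the second after the job is handed in, with the robot touching nothing.
Of panel_pale, panel_red, panel_dark only 2 to 3 are there at a start; the rules pass over those that are not, and their reading is None.
At some moment in a run one of block may be knocked a few centimetres aside while the robot is not near it.
It also fails if it takes over 210 s, if anything falls off the work surface, if the arm or the gripper's body presses on something with over 40 N, if the wrist force passes 120 N, or if a joint passes its speed limit or range.

## Working session

There is one attempt and no reset: what is moved stays moved. The work goes in short steps, Python scripts to look and compute and a shell command to move; the robot and the scene stay as the last step left them, time stands still between calls to the robot, and variables do not carry over. Pictures are saved under pics/ and viewed, at most 14 in all, crops included, and the job is handed in when it is done.

```bash
ls; mkdir -p pics; cat > h.py <<'E'
import numpy as np, cv2
from scipy.spatial.transform import Rotation as R
from cell import env
def Rm(o):
    o=np.array(o,float)
    return o if o.shape==(3,3) else R.from_euler('xyz',o).as_matrix()
def world(p,c): return Rm(p['orientation'])@np.array(c).T.reshape(3,-1)+np.array(p['position'])[:,None]
def cloud(p):
    v,u=np.mgrid[0:420,0:560]; d=p['depth']
    c=np.stack([(u-p['cx'])/p['fx']*d,(v-p['cy'])/p['fy']*d,d],-1)
    return c@Rm(p['orientation']).T+np.array(p['position'])
def proj(p,w):
    c=(np.array(w)-p['position'])@Rm(p['orientation']); return c[...,0]/c[...,2]*p['fx']+p['cx'],c[...,1]/c[...,2]*p['fy']+p['cy']
E
python3 - <<'E'
from h import *
s=env.state(); print(s)
for n in('side','top'):
    p=env.read_camera(n); print(n,p['position'],p['orientation'],p['fx'],p['cx'],p['cy'])
    cv2.imwrite(f'pics/{n}0.png',p['img'][...,::-1])
    np.savez(f'{n}0.npz',img=p['img'],W=cloud(p))
    for t in['panel_pale','panel_red','panel_dark','rack','jig','block','mat','glue','wax','tape']:
        for f in env.find_in(p,t):
            w=world(p,f['centre'])[:,0]; print(t,round(f['score'],2),w.round(),[int(a) for a in proj(p,w)])
E
```

```text
pics
{'t': 0.0, 'joints': array([ 1.22141007e+00,  4.91546084e-01,  1.55950065e+00,  7.21165667e-06,
        1.09173321e+00, -1.05653931e-01]), 'qvel': array([-0.00039949,  0.00053572,  0.00016642,  0.0015272 ,  0.00063095,
       -0.00062756]), 'tau': array([-7.16561262e-04, -6.12638640e+01, -2.58172435e+01,  6.91602845e-02,
        4.82678355e-02, -1.15535231e-04]), 'eef_pos': array([150.72767061, 606.22337876, 179.25252997]), 'tcp_rot': array([-3.14041266e+00, -1.31568720e-04,  2.89785693e+00]), 'ft_force': array([-0.21582982,  0.43787484, -0.10438793]), 'moment': array([-0.0015319 , -0.04649611,  0.02135176]), 'grip_force': 0.0, 'opening': 0.9985968733186242}
side [607.43239859 812.6255711  752.02194375] [-2.28134818  0.02262481  3.13432592] 497.32566671650676 288.26358642513475 215.80580987000647
panel_pale 0.73 [509. 258.  83.] [351, 298]
panel_red 0.79 [498. 313.  73.] [361, 328]
panel_dark 0.71 [520. 196.  83.] [342, 272]
panel_dark 0.58 [722. 357.  90.] [222, 348]
rack 0.91 [534. 324.  12.] [338, 356]
jig 0.59 [540.   4.  41.] [324, 220]
block 0.98 [ 517. -310.   28.] [325, 
[... 279 characters left out ...]
4939] [-3.06874313 -0.01613465 -1.6008186 ] 472.200237583142 290.93136546036703 212.84697622152274
panel_pale 0.86 [507. 255.  87.] [168, 264]
panel_red 0.74 [502. 311.  79.] [142, 267]
panel_dark 0.96 [516. 196.  92.] [196, 259]
panel_dark 0.55 [722. 337. 116.] [124, 162]
rack 0.85 [509. 240.  11.] [183, 261]
jig 0.63 [538. -31.  46.] [302, 245]
jig 0.32 [ 498. -337.    0.] [434, 258]
block 0.84 [ 522. -312.   26.] [426, 249]
mat 0.66 [ 499. -338.    3.] [435, 258]
mat 0.18 [ 729. -258.   49.] [400, 157]
glue 0.56 [752. 159. 101.] [211, 147]
glue 0.47 [514. 193.  94.] [197, 260]
wax 0.88 [ 729. -257.   49.] [400, 157]
wax 0.3 [509. 240.  10.] [183, 261]
tape 0.58 [740.   1.  60.] [285, 154]
```

View pics/top0.png

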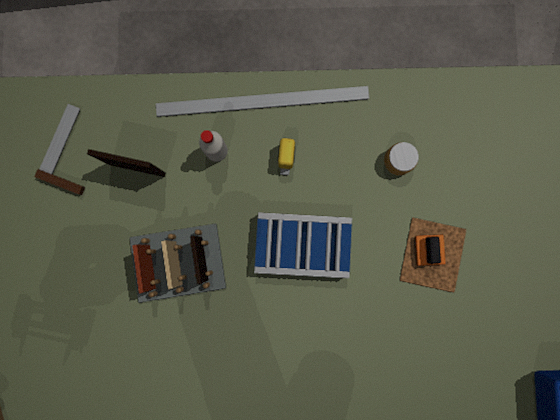

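View pics/side0.png

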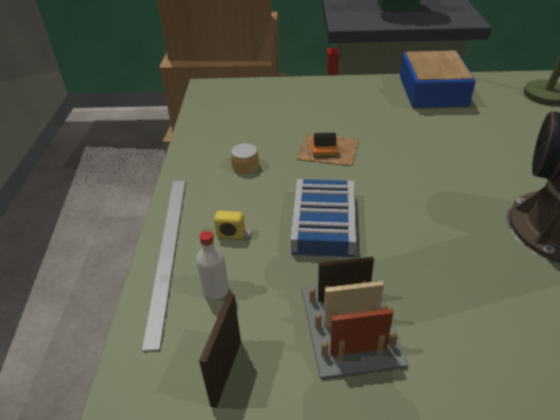

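The top view shows the rack with red (146,268), pale (172,264) and dark (200,258), the jig at (304,245), and the block on its mat at (430,250). There are two panel_dark candidates: top px (200,258), in the rack, and (127,163), standing free and larger. The job wants the smaller one, in the rack with its top at 110. I'll confirm with a crop and measure.

```bash
cat > m.py <<'E'
from h import *
def rect(P):
    r=cv2.minAreaRect(P[:,:2].astype(np.float32)); b=cv2.boxPoints(r)
    e=b[1]-b[0],b[2]-b[1]; l=max(e,key=np.linalg.norm)
    return np.round(r[0],1),np.round(r[1],1),round(np.degrees(np.arctan2(l[1],l[0]))%180,1)
def sel(W,x0,x1,y0,y1,z0,z1):
    return W[(W[...,0]>x0)&(W[...,0]<x1)&(W[...,1]>y0)&(W[...,1]<y1)&(W[...,2]>z0)&(W[...,2]<z1)]
E
python3 - <<'E'
from m import *
D={n:np.load(n+'0.npz') for n in('top','side')}
crop=[cv2.resize(D['top']['img'][120:310,80:250],(400,447),interpolation=3),cv2.resize(D['side']['img'][225:415,190:400],(400,447)[:2],interpolation=3)]
cv2.imwrite('pics/crop1.png',np.hstack(crop)[...,::-1])
for n in D:
    W=D[n]['W']; 
    print(n,'bench z',np.median(sel(W,300,420,-150,150,-20,20)[:,2]))
    for nm,y0,y1 in(('red',285,340),('pale',228,285),('dark',165,228)):
        P=sel(W,440,575,y0,y1,95,125); z=np.percentile(P[:,2],[50,95]); Q=P[P[:,2]>z[1]-6]
        L=cv2.fitLine(Q[:,:2].astype(np.float32),2,0,.01,.01).ravel()
        print(nm,len(P),z.round(1),rect(Q),L.round(3))
    P=sel(W,600,800,280,420,60,140);print('big',P[:,2].max(),rect(P[P[:,2]>P[:,2].max()-8]))
    P=sel(W,430,600,120,400,4,16); print('rackbase',len(P),np.median(P[:,2]),rect(P))
    P=sel(W,440,640,-130,130,35,60); print('jig',len(P),np.percentile(P[:,2],[5,50,95]),rect(P))
    P=sel(W,440,600,-400,-240,40,75); print('rib',np.percentile(P[:,2],[5,50,95]),rect(P))
    P=sel(W,440,600,-400,-240,13,40); print('body',np.percentile(P[:,2],[5,50,95]),rect(P))
    M=(cv2.cvtColor(D[n]['img'],cv2.COLOR_RGB2HSV)); 
    P=sel(W,400,620,-440,-220,2,60); print('mat',rect(P))
E
```

```text
top bench z 0.07645561190474837
red 312 [108.8 112.7] (array([501.7, 314. ]), array([99.4, 10.3]), np.float32(7.6)) [9.91000e-01 1.33000e-01 5.01056e+02 3.13881e+02]
pale 291 [109.1 112.8] (array([508.5, 254.4]), array([99.6, 10. ]), np.float32(7.5)) [9.92000e-01 1.29000e-01 5.08133e+02 2.54304e+02]
dark 269 [109.2 112.8] (array([515.8, 195.4]), array([98.7,  9.5]), np.float32(7.4)) [9.92000e-01 1.27000e-01 5.15651e+02 1.95077e+02]
big 135.2682131177346 (array([728.6, 345. ]), array([130.1,  12.2]), np.float32(75.8))
rackbase 3444 9.923314543131482 (array([514.6, 260.4]), array([168.5, 275.1]), np.float32(90.4))
jig 4814 [41.97739685 45.74692557 50.8553768 ] (array([540.5, -30.9]), array([209.4, 134.2]), np.float32(85.1))
rib [44.42498449 56.18318142 59.92148681] (array([ 520.8, -319.7]), array([60.2, 24.7]), np.float32(3.1))
body [20.45712566 24.85647184 32.01486865] (array([ 520.9, -320.7]), array([67.7, 65.9]), np.float32(1.2))
mat (array([ 509.8, -329.7]), array([219.4, 219.6]), np.float32(179.9))
side bench z 0.803091567339834
red 634 [108.3 111.9] (array([499.3, 312.4]), array(
[... 232 characters left out ...]
 112. ] (array([514.1, 193.8]), array([100.1,  12.5]), np.float32(8.3)) [9.91000e-01 1.32000e-01 5.14976e+02 1.94411e+02]
big 134.73885604773352 (array([726.1, 343.8]), array([131.1,  12.6]), np.float32(75.9))
rackbase 2860 10.750726830222845 (array([514., 272.]), array([167.4, 252.4]), np.float32(91.9))
jig 3807 [39.48024398 46.19089036 51.19616   ] (array([538.3, -30.1]), array([208.4, 134. ]), np.float32(85.1))
rib [41.95914899 54.17824478 58.64482018] (array([ 518. , -321.5]), array([59. , 28.5]), np.float32(0.3))
body [16.70453877 25.68483396 37.65138797] (array([ 518.3, -321.1]), array([68.3, 65.2]), np.float32(0.2))
mat (array([ 510.4, -330. ]), array([219.7, 219. ]), np.float32(0.2))
```

View pics/crop1.png

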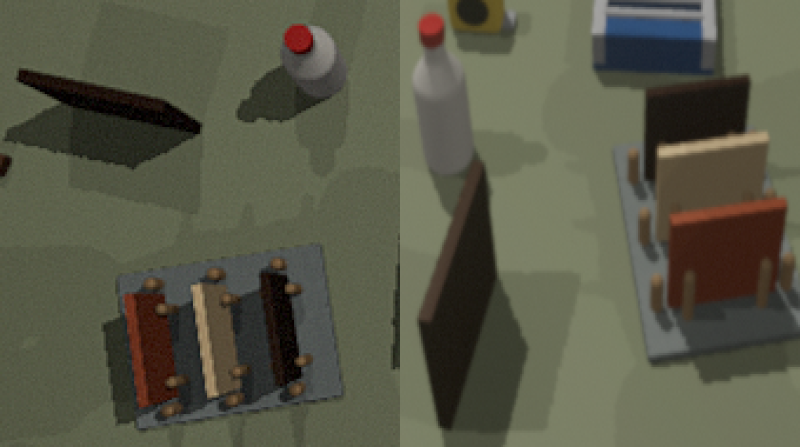

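The crop confirms it. The small dark panel (100 mm, top at 110) stands in the rack at crop (285,325). The free-standing one at (110,100) measures 130 mm long with its top at 135, so it is the look-alike.

Dark goes first to groove 0 (-y), then pale to groove 1 and red to groove 2.

```bash
cat > plan.py <<'E'
# python3 plan.py x y z yaw : turn about tool z, then shift (cm) in tool axes after turning
import sys; from h import *
s=env.state(); Rt=R.from_euler('xyz',s['tcp_rot']); p=np.array(s['eef_pos'])
print('t',round(s['t'],2),'pos',p.round(1),'rot',np.array(s['tcp_rot']).round(4),'F',s['ft_force'].round(2),'open',round(s['opening']*95,1),'grip',round(s['grip_force'],1))
for a in sys.argv[1:]:
    x,y,z,yaw=map(float,a.split(',')); G=R.from_euler('xyz',[np.pi,0,yaw])
    print('turn',(Rt.inv()*G).as_rotvec().round(4),'shift cm',(G.inv().apply([x,y,z]-p)/10).round(2))
    p=np.array([x,y,z]);Rt=G
E
python3 - <<'E'
import numpy as np
a=np.radians(-4.9)
for i in(-66,0,66): print((np.array([539.4,-30.5])+i*np.array([-np.sin(a),np.cos(a)])).round(1))
E
python3 plan.py 515,194.7,180,3.272 515,194.7,79,3.272
```

```text
[533.8 -96.3]
[539.4 -30.5]
[545.   35.3]
t 1.1 pos [150.9 606.5 179.9] rot [3.1415 0.     2.8978] F [-0.22  0.35  0.56] open 94.9 grip 0.0
turn [ 1.000e-04  0.000e+00 -3.742e-01] shift cm [-3.075e+01 -4.557e+01 -1.000e-02]
turn [0. 0. 0.] shift cm [ 0.  -0.  10.1]
```

```bash
python3 -m inch '[[0,0,-0.1247,0,0,0,0.1],[0,0,-0.1247,0,0,0,0.1],[0,0,-0.1248,0,0,0,0.1],[0,0,0,-2.56,-3.8,0,0.1],[0,0,0,-2.56,-3.8,0,0.1],[0,0,0,-2.56,-3.8,0,0.1],[0,0,0,-2.56,-3.8,0,0.1],[0,0,0,-2.56,-3.8,0,0.1],[0,0,0,-2.56,-3.8,0,0.1],[0,0,0,-2.56,-3.8,0,0.1],[0,0,0,-2.56,-3.8,0,0.1],[0,0,0,-2.56,-3.8,0,0.1],[0,0,0,-2.56,-3.8,0,0.1],[0,0,0,-2.56,-3.8,0,0.1],[0,0,0,-2.59,-3.77,0,0.1],[0,0,0,0,0,0,0.1],[0,0,0,0,0,0,0.1]]'; python3 plan.py 515,194.7,150,3.272 515,194.7,79,3.272
```

```text
t: 3.22
eef_pos: [514.6, 194.8, 179.7]
tcp_rot: [3.141, -0.0, -3.012]
ft_force: [0.6, 0.6, 0.4]
opening: 0.455
grip_force: 0.0
t 3.23 pos [514.6 194.8 179.7] rot [ 3.1414e+00 -4.0000e-04 -3.0116e+00] F [0.57 0.58 0.42] open 43.2 grip 0.0
turn [ 0.0002 -0.0004 -0.0004] shift cm [-0.04 -0.02  2.97]
turn [0. 0. 0.] shift cm [ 0.  -0.   7.1]
```

```bash
python3 -m inch '[[0,0,0,0,0,3,0.1],[0,0,0,0,0,3,0.1],[0,0,0,0,0,2,0.1],[0,0,0,0,0,2,0.1],[0,0,0,0,0,0,0.1],[0,0,0,0,0,0,1],[0,0,0,0,0,0,1],[0,0,0,0,0,0,1],[0,0,0,0,0,0,1],[0,0,0,0,0,0,1],[0,0,0,0,0,0,1],[0,0,0,0,0,0,1],[0,0,0,0,0,0,1]]'; python3 plan.py 515,194.7,79,3.272
python3 - <<'E'
from m import *
for n in('top','side'):
    p=env.read_camera(n); cv2.imwrite(f'pics/{n}1.png',p['img'][...,::-1])
    W=cloud(p); P=sel(W,440,575,165,228,60,120); print(n,len(P),rect(P))
    if n=='side': cv2.imwrite('pics/s1.png',cv2.resize(p['img'][100:400,200:480],None,fx=2,fy=2)[...,::-1])
E
```

```text
t: 4.85
eef_pos: [515.0, 194.7, 79.8]
tcp_rot: [3.142, -0.0, -3.011]
ft_force: [0.9, 0.3, 0.4]
opening: 0.005
grip_force: 0.0
t 4.85 pos [515.  194.7  79.8] rot [ 3.1415 -0.     -3.0112] F [0.85 0.27 0.37] open 0.5 grip 0.0
turn [ 0.0001 -0.     -0.    ] shift cm [-0.    0.    0.08]
top 0 (array([0., 0.]), array([0., 0.]), np.float32(0.0))
side 1097 (array([513.5, 197.3]), array([100.7,  20. ]), np.float32(6.6))
```

View pics/s1.png

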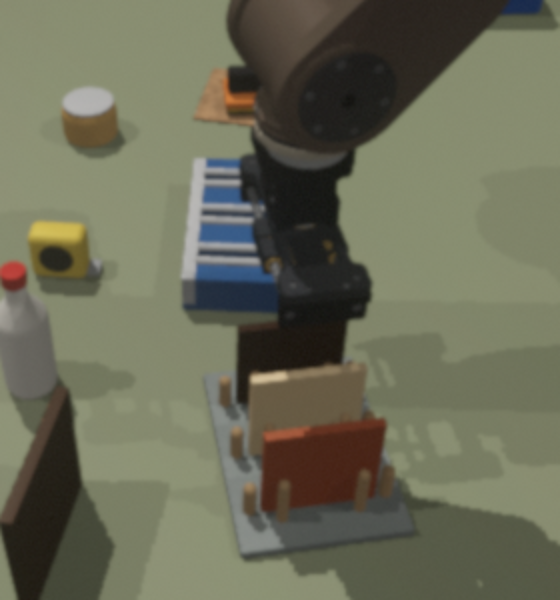

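The side view shows the gripper body over the dark panel (crop 290,360) with the fingers hidden. The reading says shut with 0 N. I'll lift a little and see whether the panel comes along.

```bash
python3 -m inch '[[0,0,0,0,0,-0.5,1],[0,0,0,0,0,-0.5,1],[0,0,0,0,0,-1,1],[0,0,0,0,0,-1,1],[0,0,0,0,0,-1,1],[0,0,0,0,0,-1,1],[0,0,0,0,0,0,1]]'
python3 - <<'E'
from m import *
for n in('top','side'):
    p=env.read_camera(n)
    for f in env.find_in(p,'panel_dark'): print(n,f['score'],world(p,f['centre'])[:,0].round())
    if n=='side': cv2.imwrite('pics/s2.png',cv2.resize(p['img'][200:400,220:460],None,fx=3,fy=3)[...,::-1])
E
```

```text
t: 5.82
eef_pos: [515.3, 194.8, 130.7]
tcp_rot: [3.141, 0.001, -3.011]
ft_force: [-0.2, 0.9, 0.1]
opening: 0.002
grip_force: 0.0
top 0.55 [726. 340. 120.]
side 0.83 [517. 195.  83.]
side 0.61 [725. 357.  88.]
side 0.5 [561.  24.  45.]
```

View pics/s2.png

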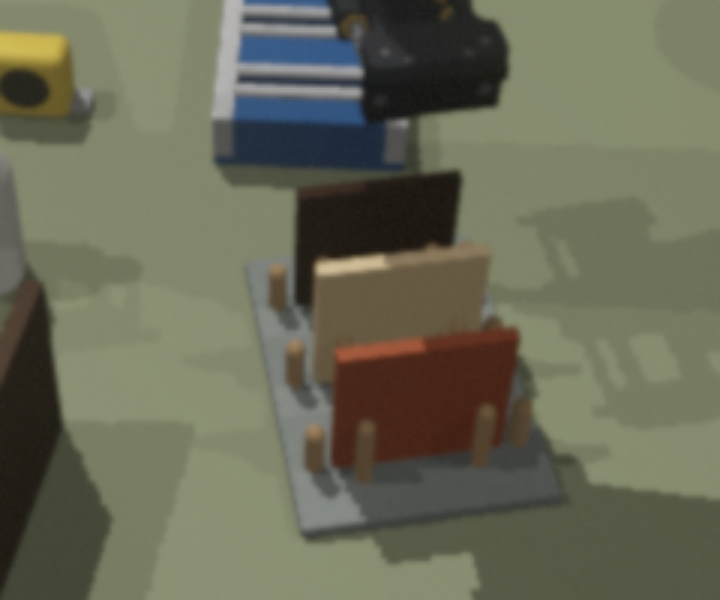

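The panel stands untouched at crop (380,240) and the gripper is at (430,60). I'll check where the gripper should project.

```bash
python3 - <<'E'
from m import *
s=env.state(); print(s['eef_pos'],s['joints'].round(3))
for n in('side','top'):
    p=env.read_camera(n); W=cloud(p)
    for z in(130,160,209,230): print(n,z,[round(float(a)) for a in proj(p,np.array([515,195,z]))])
    P=sel(W,380,650,60,330,118,330)
    for z in range(118,330,15):
        Q=P[(P[:,2]>=z)&(P[:,2]<z+15)]
        if len(Q)>5: print(z,len(Q),np.percentile(Q[:,0],[2,50,98]).round(),np.percentile(Q[:,1],[2,50,98]).round())
    cv2.imwrite(f'pics/{n}3.png',cv2.resize(p['img'],None,fx=1.4,fy=1.4)[...,::-1])
E
```

```text
[514.81051923 194.65682956 129.47927035] [ 0.241  0.445  1.8    0.     0.897 -1.46 ]
side 130 [346, 254]
side 160 [347, 241]
side 209 [349, 220]
side 230 [350, 210]
163 14 [505. 515. 524.] [196. 198. 200.]
238 277 [471. 512. 556.] [122. 273. 280.]
253 846 [474. 531. 555.] [123. 216. 280.]
268 587 [472. 512. 557.] [125. 278. 286.]
283 1435 [474. 514. 553.] [118. 248. 285.]
298 290 [487. 513. 537.] [190. 207. 214.]
313 257 [491. 515. 536.] [194. 207. 214.]
328 16 [491. 525. 534.] [207. 209. 213.]
top 130 [193, 260]
top 160 [190, 260]
top 209 [185, 261]
top 230 [183, 262]
253 43 [493. 549. 552.] [137. 148. 163.]
268 129 [494. 527. 560.] [104. 116. 147.]
283 823 [495. 525. 558.] [107. 127. 149.]
298 36 [503. 524. 542.] [144. 147. 149.]
313 7 [534. 538. 543.] [148. 148. 149.]
```

View pics/side3.png

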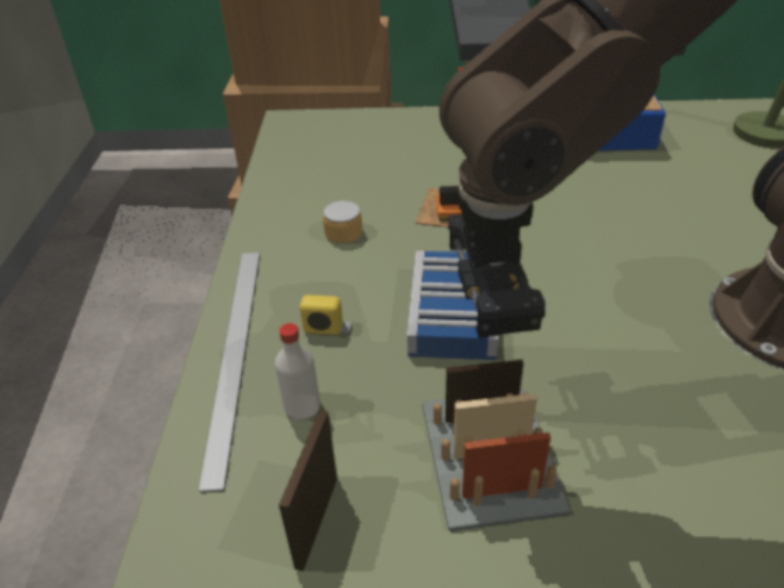

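```bash
python3 - <<'E'
from m import *
p=env.read_camera('side'); W=cloud(p)
for v in range(214,262,3): print(v,p['img'][v,347],p['depth'][v,347].round(),W[v,347].round())
cv2.imwrite('pics/f3.png',cv2.resize(p['img'][160:290,290:420],None,fx=4.5,fy=4.5,interpolation=3)[...,::-1])
E
```

```text
214 [53 54 55] 717.0 [529. 268. 285.]
217 [73 73 71] 712.0 [530. 275. 285.]
220 [52 53 55] 705.0 [531. 283. 286.]
223 [35 37 36] 703.0 [531. 287. 284.]
226 [29 29 28] 707.0 [531. 286. 278.]
229 [25 27 26] 714.0 [530. 284. 270.]
232 [37 37 38] 725.0 [529. 279. 260.]
235 [34 35 33] 731.0 [529. 278. 252.]
238 [24 26 23] 735.0 [528. 278. 246.]
241 [35 45 61] 1018.0 [498.  75.  46.]
244 [36 45 61] 1026.0 [497.  74.  36.]
247 [38 48 62] 1030.0 [497.  75.  29.]
250 [44 52 64] 1037.0 [496.  74.  19.]
253 [43 52 64] 1040.0 [496.  76.  12.]
256 [45 53 58] 1047.0 [495.  75.   2.]
259 [55 56 43] 888.0 [513. 191. 112.]
```

View pics/f3.png

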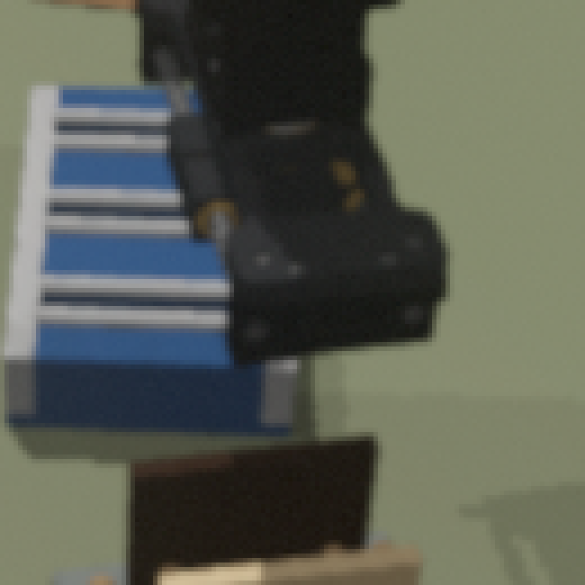

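The f3 crop shows no finger below the body, though z 130–160 should project to rows 241–254. So the real tips are about 30 mm higher than reported. I'll open wide so the near finger shows, and measure it.

```bash
python3 -m inch '[[0,0,0,0,0,-2,-1],[0,0,0,0,0,0,-1],[0,0,0,0,0,0,-1],[0,0,0,0,0,0,-1],[0,0,0,0,0,0,-1],[0,0,0,0,0,0,-1]]'
python3 - <<'E'
from m import *
p=env.read_camera('side'); W=cloud(p); s=env.state(); print(s['eef_pos'],s['opening'])
P=sel(W,495,540,225,270,115,262)
for z in range(115,262,4):
    Q=P[(P[:,2]>=z)&(P[:,2]<z+4)]
    if len(Q): print(z,len(Q),Q[:,:2].min(0).round(),Q[:,:2].max(0).round())
cv2.imwrite('pics/f4.png',cv2.resize(p['img'][160:290,290:420],None,fx=4.5,fy=4.5,interpolation=3)[...,::-1])
E
```

```text
t: 6.92
eef_pos: [515.0, 194.7, 149.6]
tcp_rot: [3.142, -0.0, -3.011]
ft_force: [0.6, -0.1, 0.8]
opening: 0.576
grip_force: 0.0
[514.96929932 194.69134317 149.68247408] 0.6195425766953108
183 3 [517. 226.] [522. 227.]
187 18 [499. 225.] [522. 227.]
191 10 [504. 225.] [521. 228.]
195 18 [500. 226.] [521. 230.]
199 21 [498. 226.] [521. 230.]
203 26 [498. 226.] [521. 231.]
207 30 [499. 226.] [521. 232.]
211 24 [499. 225.] [521. 231.]
215 21 [498. 229.] [520. 233.]
219 14 [498. 228.] [521. 232.]
```

View pics/f4.png

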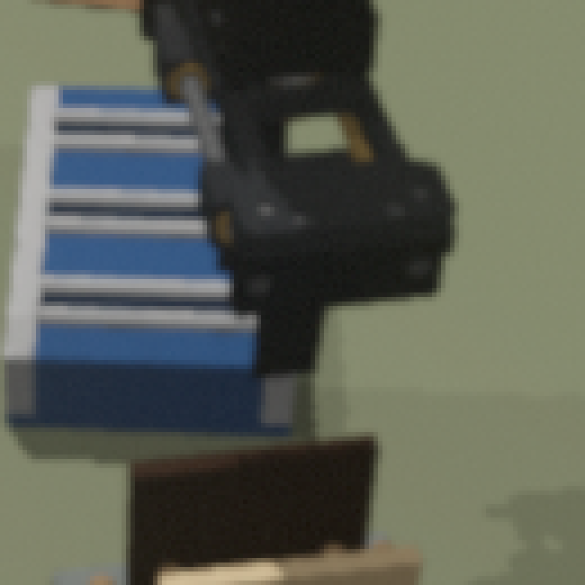

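f4 shows the near finger ending at crop (285,372), which is z≈185 true, against a reported 149.7. The body bottom gives the same figure: the true tip is 36 mm higher than reported, and xy agrees. From here I use z_true = reported + 36, so the grasp is at reported 44.

```bash
python3 -m inch '[[0,0,0,0,0,0,0.1],[0,0,0,0,0,0,0.1],[0,0,0,0,0,0,0.1],[0,0,0,0,0,3,0.1],[0,0,0,0,0,3,0.1],[0,0,0,0,0,1.5,0.1],[0,0,0,0,0,1,0.1],[0,0,0,0,0,1,0.1],[0,0,0,0,0,1,0.1],[0,0,0,0,0,0,0.1]]'; python3 -m inch '[[0,0,0,0,0,0,1],[0,0,0,0,0,0,1],[0,0,0,0,0,0,1],[0,0,0,0,0,0,1],[0,0,0,0,0,0,1],[0,0,0,0,0,0,1],[0,0,0,0,0,0,1]]'
```

```text
t: 8.22
eef_pos: [514.8, 194.7, 44.4]
tcp_rot: [-3.142, -0.001, -3.011]
ft_force: [0.8, -0.4, 0.0]
opening: 0.448
grip_force: 0.0
t: 9.1
eef_pos: [515.0, 194.7, 44.9]
tcp_rot: [3.141, 0.0, -3.011]
ft_force: [-2.1, 0.3, 2.4]
opening: 0.092
grip_force: 30.0
```

```bash
python3 -m inch '[[0,0,0,0,0,-0.5,1],[0,0,0,0,0,-1,1],[0,0,0,0,0,-2,1],[0,0,0,0,0,-3,1],[0,0,0,0,0,-3,1],[0,0,0,0,0,0,1]]'; python3 plan.py 533.8,-96.3,140,3.056
```

```text
t: 9.85
eef_pos: [516.0, 195.0, 142.2]
tcp_rot: [3.141, 0.004, -3.011]
ft_force: [0.2, 0.1, -0.5]
opening: 0.093
grip_force: 30.0
t 9.85 pos [516.  195.  142.2] rot [ 3.141   0.0044 -3.0111] F [ 0.22  0.14 -0.46] open 8.8 grip 30.0
turn [0.001  0.0043 0.2161] shift cm [ -4.27 -28.87   0.22]
```

```bash
python3 -m inch '[[0,0,0.108,0,0,0,1],[0,0,0.108,0,0,0,1],[0,0,0,-0.6,-3,0,1],[0,0,0,-0.6,-4.3,0,1],[0,0,0,-0.6,-4.3,0,1],[0,0,0,-0.6,-4.3,0,1],[0,0,0,-0.6,-4.3,0,1],[0,0,0,-0.6,-4.3,0,1],[0,0,0,-0.7,-3.3,0,1],[0,0,0,0,-1,0,1],[0,0,0,0,0,0,1],[0,0,0,0,0,0,1],[0,0,0,0,0,0,1],[0,0,0,0,0,0,1]]'; python3 plan.py 533.8,-96.3,140,3.056
python3 - <<'E'
from m import *
p=env.read_camera('side'); W=cloud(p)
P=sel(W,470,600,-125,-70,75,180)
for z in range(75,180,8):
    Q=P[(P[:,2]>=z)&(P[:,2]<z+8)]
    if len(Q)>8:
        L=np.polyfit(Q[:,0],Q[:,1],1); print(z,len(Q),'x',np.percentile(Q[:,0],[1,99]).round(1),'y@534',np.polyval(L,534).round(1),'ang',np.degrees(np.arctan(L[0])).round(1))
# jig remeasure with lips
J=sel(W,440,640,-150,100,35,47); print(rect(J))
L=sel(W,480,600,-150,100,47.5,56); a=np.radians(-4.9); yy=(L[:,:2]-[539.4,-30.5])@[-np.sin(a),np.cos(a)]
h,e=np.histogram(yy,np.arange(-110,110,2)); print([(int(b),int(c)) for b,c in zip(e,h) if c>3])
cv2.imwrite('pics/s5.png',cv2.resize(p['img'][100:300,220:420],None,fx=3,fy=3,interpolation=3)[...,::-1])
E
```

```text
t: 11.6
eef_pos: [533.2, -95.3, 139.9]
tcp_rot: [3.142, 0.0, 3.057]
ft_force: [-0.6, 0.5, -1.4]
opening: 0.094
grip_force: 30.0
t 11.6 pos [533.2 -95.3 139.9] rot [3.1415e+00 1.0000e-04 3.0569e+00] F [-0.62  0.45 -1.38] open 8.9 grip 30.0
turn [0.0001 0.0001 0.0009] shift cm [-0.06 -0.1  -0.01]
99 11 x [483.6 573.4] y@534 -93.7 ang -4.7
107 134 x [484.3 580.3] y@534 -91.9 ang -4.7
115 140 x [483.9 580.3] y@534 -92.3 ang -5.0
123 134 x [484.1 579.6] y@534 -92.3 ang -5.0
131 130 x [482.4 580.2] y@534 -92.4 ang -5.2
139 144 x [483.9 580.3] y@534 -92.3 ang -4.5
147 142 x [483.3 580.2] y@534 -92.3 ang -4.7
155 145 x [484.  579.2] y@534 -92.3 ang -5.0
163 144 x [484.1 580.2] y@534 -92.4 ang -4.9
171 142 x [482.6 580.2] y@534 -92.0 ang -5.2
179 17 x [489.9 575.6] y@534 -90.3 ang -2.9
(array([537.8, -34.7]), array([217.1, 134. ]), np.float32(85.1))
[(-102, 5), (-90, 4), (-88, 5), (-86, 5), (-84, 11), (-82, 19), (-80, 34), (-78, 33), (-76, 17), (-74, 7), (-64, 4), (-62, 10), (-60, 25), (-58, 31), (-56, 34), (-54, 15), (-52, 5), (-44, 6), (-32, 4), (-30, 4), (-26, 5), (-22, 5), (-18, 10), (-16, 37), (-14, 37), (-12, 35), (-10, 19), (-8, 7), (2, 6), (4, 19), (6, 28), (8, 41), (10, 30), (12, 16), (14, 9), (16, 6), (20, 6), (32, 4), (34, 5), (38, 4), (40, 5), (42, 4), (46, 7), (48, 13), (50, 29), (52, 50), (54, 39), (56, 21), (68, 8), (70, 23), (72, 29), (74, 36), (76, 47), (78, 22), (80, 7), (84, 4), (86, 5), (92, 5), (96, 4)]
```

View pics/s5.png

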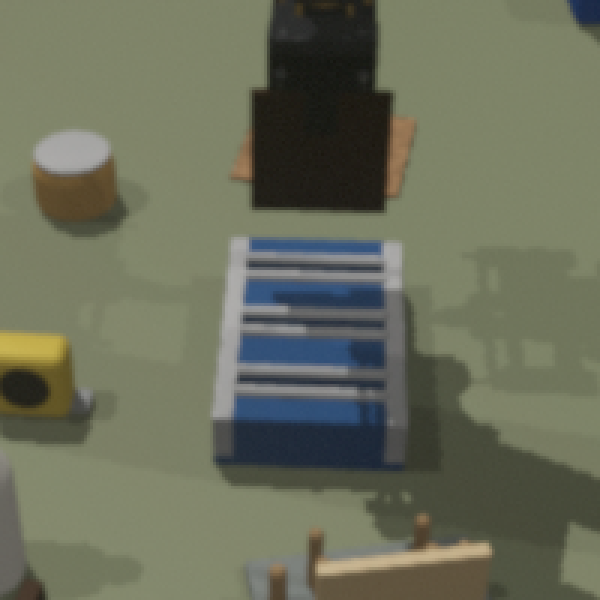

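The dark panel hangs at crop (320,150), upright and parallel to groove 0. In the side camera frame it sits 0.9 mm in y and 0.7 mm in x from the groove centre, which agrees with my target. Lowering.

```bash
python3 -m inch '[[0,0,0,-0.06,-0.1,0,1],[0,0,0,0,0,2,1],[0,0,0,0,0,2,1],[0,0,0,0,0,1,1],[0,0,0,0,0,1,1],[0,0,0,0,0,0,1]]'; python3 -m inch '[[0,0,0,0,0,0.7,1],[0,0,0,0,0,0.7,1],[0,0,0,0,0,0.7,1],[0,0,0,0,0,0.7,1],[0,0,0,0,0,0,1]]';  python3 plan.py 533.8,-96.3,42.9,3.056
```

```text
t: 12.4
eef_pos: [533.8, -97.4, 79.5]
tcp_rot: [-3.141, -0.0, 3.056]
ft_force: [-0.2, -4.1, -2.5]
opening: 0.092
grip_force: 30.0
t: 13.02
eef_pos: [533.9, -97.5, 51.3]
tcp_rot: [-3.141, 0.0, 3.056]
ft_force: [0.9, -6.4, -4.6]
opening: 0.095
grip_force: 30.0
t 13.03 pos [533.9 -97.5  51.3] rot [-3.1411e+00  4.0000e-04  3.0560e+00] F [ 0.91 -6.41 -4.61] open 9.1 grip 30.0
turn [-0.0005  0.0004 -0.    ] shift cm [0.02 0.12 0.84]
```

```bash
python3 -m inch '[[0,0,0,0,-0.1,0,1],[0,0,0,0,-0.1,0,1],[0,0,0,0,0,0,1]]'; python3 -m inch '[[0,0,0,0,0,0.4,1],[0,0,0,0,0,0.3,1],[0,0,0,0,0,0,1]]';  python3 plan.py 533.8,-96.3,42.9,3.056
```

```text
t: 13.4
eef_pos: [533.5, -98.8, 51.8]
tcp_rot: [3.141, -0.0, 3.056]
ft_force: [0.4, -0.2, -1.0]
opening: 0.095
grip_force: 30.0
t: 13.78
eef_pos: [533.4, -98.9, 44.5]
tcp_rot: [3.141, -0.001, 3.056]
ft_force: [0.7, -0.4, -0.6]
opening: 0.091
grip_force: 30.0
t 13.78 pos [533.4 -98.9  44.5] rot [ 3.1413e+00 -6.0000e-04  3.0560e+00] F [ 0.66 -0.44 -0.58] open 8.7 grip 30.0
turn [ 0.0003 -0.0006  0.    ] shift cm [-0.02  0.26  0.16]
```

```bash
python3 -m inch '[[0,0,0,0,0,0.1,1],[0,0,0,0,0,0.1,1],[0,0,0,0,0,0,1]]'; python3 -m inch '[[0,0,0,0,0,0.1,1],[0,0,0,0,0,0.0,1],[0,0,0,0,0,0,1]]'
```

```text
t: 14.15
eef_pos: [533.6, -99.0, 42.9]
tcp_rot: [3.142, 0.0, 3.056]
ft_force: [-0.8, 1.0, 0.8]
opening: 0.091
grip_force: 30.0
t: 14.52
eef_pos: [533.7, -99.0, 42.9]
tcp_rot: [-3.141, 0.001, 3.056]
ft_force: [-4.4, 0.6, 12.7]
opening: 0.089
grip_force: 30.0
```

```bash
python3 -m inch '[[0,0,0,0,0,-0.1,1],[0,0,0,0,0,0,0.1],[0,0,0,0,0,0,0.1],[0,0,0,0,0,0,0.1],[0,0,0,0,0,0,0.1],[0,0,0,0,0,-1,0.1],[0,0,0,0,0,-3,0.1],[0,0,0,0,0,-4,0.1],[0,0,0,0,0,0,0.1],[0,0,0,0,0,0,0.1]]'; python3 plan.py 507.4,253.9,125,3.272 507.4,253.9,45,3.272
```

```text
t: 15.78
eef_pos: [533.3, -98.9, 122.8]
tcp_rot: [3.142, 0.0, 3.056]
ft_force: [0.2, 0.4, -0.2]
opening: 0.452
grip_force: 0.0
t 15.78 pos [533.3 -98.9 122.8] rot [3.1415 0.     3.0561] F [ 0.22  0.4  -0.15] open 42.9 grip 0.0
turn [ 1.000e-04  0.000e+00 -2.159e-01] shift cm [-2.02 35.31 -0.22]
turn [0. 0. 0.] shift cm [ 0. -0.  8.]
```

```bash
python3 -m inch '[[0,0,-0.108,0,0,0,0.1],[0,0,-0.108,0,0,0,0.1],[0,0,0,-0.25,4.4,0,0.1],[0,0,0,-0.25,4.4,0,0.1],[0,0,0,-0.25,4.4,0,0.1],[0,0,0,-0.25,4.4,0,0.1],[0,0,0,-0.25,4.4,0,0.1],[0,0,0,-0.25,4.4,0,0.1],[0,0,0,-0.25,4.4,0,0.1],[0,0,0,-0.27,4.5,0,0.1],[0,0,0,0,0,0,0.1],[0,0,0,0,0,0,0.1],[0,0,0,0,0,3,0.1],[0,0,0,0,0,2,0.1],[0,0,0,0,0,1,0.1],[0,0,0,0,0,1,0.1],[0,0,0,0,0,0.7,0.1],[0,0,0,0,0,0,0.1],[0,0,0,0,0,0,0.1]]'; python3 plan.py 507.4,253.9,45,3.272
python3 - <<'E'
from m import *
p=env.read_camera('side'); W=cloud(p)
a=np.radians(-4.9); P=sel(W,450,620,-130,-80,70,125); print('dark in jig',P[:,2].max(),np.percentile(P[:,2],98),rect(P[P[:,2]>np.percentile(P[:,2],80)-0]))
E
```

```text
t: 18.15
eef_pos: [507.9, 253.8, 46.2]
tcp_rot: [3.141, 0.001, -3.011]
ft_force: [-0.5, 0.0, -0.6]
opening: 0.448
grip_force: 0.0
t 18.15 pos [507.9 253.8  46.2] rot [ 3.1414e+00  7.0000e-04 -3.0111e+00] F [-0.47  0.03 -0.65] open 42.6 grip 0.0
turn [0.0002 0.0007 0.0001] shift cm [0.05 0.02 0.12]
dark in jig 111.30645306692043 109.79641239066594 (array([560.4, -99. ]), array([39.7, 16.2]), np.float32(4.0))
```

Dark is seated, top about 108–110. Gripping pale.

```bash
python3 -m inch '[[0,0,0,0,0,0.1,1],[0,0,0,0,0,0,1],[0,0,0,0,0,0,1],[0,0,0,0,0,0,1],[0,0,0,0,0,0,1],[0,0,0,0,0,0,1],[0,0,0,0,0,0,1]]'; python3 -m inch '[[0,0,0,0,0,-0.5,1],[0,0,0,0,0,-1,1],[0,0,0,0,0,-2,1],[0,0,0,0,0,-3,1],[0,0,0,0,0,-3,1],[0,0,0,0,0,0,1],[0,0,0,0,0,0,1]]'; python3 plan.py 539.2,-33,140,3.056
```

```text
t: 19.08
eef_pos: [507.7, 253.7, 44.9]
tcp_rot: [3.142, 0.0, -3.011]
ft_force: [-0.5, 1.2, 0.2]
opening: 0.092
grip_force: 30.0
t: 19.95
eef_pos: [507.3, 253.5, 139.5]
tcp_rot: [-3.142, -0.0, -3.011]
ft_force: [-0.6, -0.1, -0.7]
opening: 0.093
grip_force: 30.0
t 19.95 pos [507.3 253.5 139.5] rot [-3.1416e+00 -5.0000e-04 -3.0112e+00] F [-0.58 -0.09 -0.69] open 8.8 grip 30.0
turn [-1.00e-04 -5.00e-04  2.16e-01] shift cm [ -5.63 -28.28  -0.05]
```

```bash
python3 -m inch '[[0,0,0.108,0,0,0,1],[0,0,0.108,0,0,0,1],[0,0,0,-0.8,-3,0,1],[0,0,0,-0.8,-4.2,0,1],[0,0,0,-0.8,-4.2,0,1],[0,0,0,-0.8,-4.2,0,1],[0,0,0,-0.8,-4.2,0,1],[0,0,0,-0.8,-4.2,0,1],[0,0,0,-0.8,-3.3,0,1],[0,0,0,0,-1,0,1],[0,0,0,0,0,0,1],[0,0,0,0,0,0,1],[0,0,0,0,0,0,1]]'; python3 plan.py 539.2,-33,140,3.056
```

```text
t: 21.58
eef_pos: [539.2, -32.1, 139.8]
tcp_rot: [3.141, -0.0, 3.057]
ft_force: [0.4, -0.3, -1.1]
opening: 0.093
grip_force: 30.0
t 21.57 pos [539.2 -32.1 139.8] rot [ 3.1414e+00 -1.0000e-04  3.0572e+00] F [ 0.44 -0.32 -1.15] open 8.9 grip 30.0
turn [ 0.0002 -0.0001  0.0012] shift cm [-0.01 -0.09 -0.02]
```

```bash
python3 -m inch '[[0,0,0,0,0,2,1],[0,0,0,0,0,2,1],[0,0,0,0,0,1,1],[0,0,0,0,0,1,1],[0,0,0,0,0,0,1],[0,0,0,0,0,0,1]]'; python3 -m inch '[[0,0,0,0,0,0.7,1],[0,0,0,0,0,0.7,1],[0,0,0,0,0,0,1]]'
```

```text
t: 22.32
eef_pos: [539.5, -33.1, 80.2]
tcp_rot: [3.142, 0.001, 3.056]
ft_force: [0.2, -0.8, -0.5]
opening: 0.095
grip_force: 30.0
t: 22.7
eef_pos: [539.0, -33.0, 65.2]
tcp_rot: [3.141, -0.001, 3.056]
ft_force: [0.6, -0.0, -1.0]
opening: 0.091
grip_force: 30.0
```

```bash
python3 -m inch '[[0,0,0,0,0,0.7,1],[0,0,0,0,0,0.7,1],[0,0,0,0,0,0.4,1],[0,0,0,0,0,0.2,1],[0,0,0,0,0,0.1,1],[0,0,0,0,0,0,1],[0,0,0,0,0,0,1]]'; python3 -m inch '[[0,0,0,0,0,0.1,1],[0,0,0,0,0,0,1],[0,0,0,0,0,0,1]]'
```

```text
t: 23.58
eef_pos: [539.4, -33.1, 45.0]
tcp_rot: [3.142, 0.0, 3.056]
ft_force: [-0.5, -0.5, 0.2]
opening: 0.098
grip_force: 30.0
t: 23.95
eef_pos: [539.3, -33.0, 43.8]
tcp_rot: [3.141, 0.0, 3.056]
ft_force: [0.4, 0.3, -1.1]
opening: 0.092
grip_force: 30.0
```

```bash
python3 -m inch '[[0,0,0,0,0,0.1,1],[0,0,0,0,0,0,1],[0,0,0,0,0,0,1]]'; python3 -m inch '[[0,0,0,0,0,0.1,1],[0,0,0,0,0,0,1],[0,0,0,0,0,0,1]]'
```

```text
t: 24.32
eef_pos: [539.4, -33.1, 42.9]
tcp_rot: [3.142, 0.0, 3.056]
ft_force: [-0.1, 1.2, 0.4]
opening: 0.094
grip_force: 30.0
t: 24.7
eef_pos: [539.4, -33.1, 42.8]
tcp_rot: [-3.142, 0.001, 3.056]
ft_force: [-3.1, 0.6, 13.2]
opening: 0.096
grip_force: 30.0
```

Seated. Next is red.

```bash
python3 -m inch '[[0,0,0,0,0,-0.1,1],[0,0,0,0,0,0,0.1],[0,0,0,0,0,0,0.1],[0,0,0,0,0,0,0.1],[0,0,0,0,0,0,0.1],[0,0,0,0,0,-1,0.1],[0,0,0,0,0,-3,0.1],[0,0,0,0,0,-4,0.1],[0,0,0,0,0,0,0.1],[0,0,0,0,0,0,0.1]]'; python3 plan.py 500.5,313.3,122.8,3.272
```

```text
t: 25.95
eef_pos: [539.0, -33.0, 122.8]
tcp_rot: [3.141, 0.0, 3.056]
ft_force: [-0.6, 0.2, -0.1]
opening: 0.449
grip_force: 0.0
t 25.95 pos [539.  -33.  122.8] rot [3.1415 0.     3.056 ] F [-0.64  0.16 -0.09] open 42.7 grip 0.0
turn [ 1.00e-04  0.00e+00 -2.16e-01] shift cm [-0.68 34.84 -0.  ]
```

```bash
python3 -m inch '[[0,0,-0.108,0,0,0,0.1],[0,0,-0.108,0,0,0,0.1],[0,0,0,-0.1,4.4,0,0.1],[0,0,0,-0.1,4.4,0,0.1],[0,0,0,-0.1,4.4,0,0.1],[0,0,0,-0.1,4.4,0,0.1],[0,0,0,-0.1,4.4,0,0.1],[0,0,0,-0.1,4.4,0,0.1],[0,0,0,-0.04,4.4,0,0.1],[0,0,0,-0.04,4.04,0,0.1],[0,0,0,0,0,0,0.1],[0,0,0,0,0,0,0.1],[0,0,0,0,0,3,0.1],[0,0,0,0,0,2,0.1],[0,0,0,0,0,1,0.1],[0,0,0,0,0,1,0.1],[0,0,0,0,0,0.8,0.1],[0,0,0,0,0,0,0.1],[0,0,0,0,0,0,0.1]]'; python3 plan.py
```

```text
t: 28.32
eef_pos: [500.9, 313.4, 45.2]
tcp_rot: [3.141, 0.001, -3.011]
ft_force: [0.1, 0.2, 0.5]
opening: 0.446
grip_force: 0.0
t 28.32 pos [500.9 313.4  45.2] rot [ 3.1413e+00  6.0000e-04 -3.0112e+00] F [0.09 0.19 0.49] open 42.4 grip 0.0
```

```bash
python3 -m inch '[[0,0,0,0,0,0,1],[0,0,0,0,0,0,1],[0,0,0,0,0,0,1],[0,0,0,0,0,0,1],[0,0,0,0,0,0,1],[0,0,0,0,0,0,1],[0,0,0,0,0,0,1]]'; python3 -m inch '[[0,0,0,0,0,-0.5,1],[0,0,0,0,0,-1,1],[0,0,0,0,0,-2,1],[0,0,0,0,0,-3,1],[0,0,0,0,0,-3,1],[0,0,0,0,0,0,1],[0,0,0,0,0,0,1]]'; python3 plan.py 545,33,140,3.056
```

```text
t: 29.2
eef_pos: [500.7, 313.3, 44.9]
tcp_rot: [3.141, 0.0, -3.011]
ft_force: [0.1, 0.2, 0.5]
opening: 0.091
grip_force: 30.0
t: 30.08
eef_pos: [500.4, 313.1, 139.5]
tcp_rot: [-3.141, -0.0, -3.011]
ft_force: [-0.3, 0.4, -0.4]
opening: 0.09
grip_force: 30.0
t 30.07 pos [500.4 313.1 139.5] rot [-3.1415e+00 -4.0000e-04 -3.0112e+00] F [-0.35  0.42 -0.44] open 8.6 grip 30.0
turn [-1.00e-04 -4.00e-04  2.16e-01] shift cm [ -6.84 -27.52  -0.05]
```

```bash
python3 -m inch '[[0,0,0.108,0,0,0,1],[0,0,0.108,0,0,0,1],[0,0,0,-1,-3,0,1],[0,0,0,-1,-4,0,1],[0,0,0,-1,-4,0,1],[0,0,0,-1,-4,0,1],[0,0,0,-1,-4,0,1],[0,0,0,-1,-4,0,1],[0,0,0,-0.84,-3.4,0,1],[0,0,0,0,-1.1,0,1],[0,0,0,0,0,0,1],[0,0,0,0,0,0,1],[0,0,0,0,0,0,1]]'; python3 plan.py 545,33,140,3.056
```

```text
t: 31.7
eef_pos: [545.2, 34.4, 139.8]
tcp_rot: [3.141, -0.0, 3.057]
ft_force: [-0.4, 0.0, -0.8]
opening: 0.09
grip_force: 30.0
t 31.7 pos [545.2  34.4 139.8] rot [ 3.1414e+00 -1.0000e-04  3.0572e+00] F [-0.43  0.   -0.82] open 8.6 grip 30.0
turn [ 0.0002 -0.0001  0.0012] shift cm [ 0.01 -0.14 -0.02]
```

```bash
python3 -m inch '[[0,0,0,0,0,2,1],[0,0,0,0,0,2,1],[0,0,0,0,0,1,1],[0,0,0,0,0,1,1],[0,0,0,0,0,0,1],[0,0,0,0,0,0,1]]'; python3 -m inch '[[0,0,0,0,0,0.7,1],[0,0,0,0,0,0.7,1],[0,0,0,0,0,0,1]]'
```

```text
t: 32.45
eef_pos: [545.7, 33.4, 80.3]
tcp_rot: [3.141, 0.001, 3.056]
ft_force: [-0.8, 0.4, -0.7]
opening: 0.092
grip_force: 30.0
t: 32.83
eef_pos: [545.0, 33.4, 65.2]
tcp_rot: [3.142, -0.001, 3.056]
ft_force: [0.1, -0.2, -0.6]
opening: 0.093
grip_force: 30.0
```

```bash
python3 -m inch '[[0,0,0,0,0,0.7,1],[0,0,0,0,0,0.7,1],[0,0,0,0,0,0.4,1],[0,0,0,0,0,0.2,1],[0,0,0,0,0,0.1,1],[0,0,0,0,0,0,1],[0,0,0,0,0,0,1]]'; python3 -m inch '[[0,0,0,0,0,0.1,1],[0,0,0,0,0,0.1,1],[0,0,0,0,0,0,1],[0,0,0,0,0,0,1]]';python3 -m inch '[[0,0,0,0,0,0.1,1],[0,0,0,0,0,0,1],[0,0,0,0,0,0,1]]'
```

```text
t: 33.7
eef_pos: [545.5, 33.4, 45.0]
tcp_rot: [3.141, 0.0, 3.056]
ft_force: [-0.2, 0.3, -1.8]
opening: 0.093
grip_force: 30.0
t: 34.2
eef_pos: [545.4, 33.4, 42.9]
tcp_rot: [3.141, 0.0, 3.056]
ft_force: [0.3, 1.4, 1.0]
opening: 0.095
grip_force: 30.0
t: 34.58
eef_pos: [545.5, 33.4, 42.9]
tcp_rot: [3.142, 0.001, 3.056]
ft_force: [-4.5, -0.5, 13.8]
opening: 0.094
grip_force: 30.0
```

```bash
python3 -m inch '[[0,0,0,0,0,-0.1,1],[0,0,0,0,0,0,0.1],[0,0,0,0,0,0,0.1],[0,0,0,0,0,0,0.1],[0,0,0,0,0,0,0.1],[0,0,0,0,0,-1,0.1],[0,0,0,0,0,-3,0.1],[0,0,0,0,0,-4,0.1],[0,0,0,0,0,-4,0.1],[0,0,0,0,0,0,-0.2],[0,0,0,0,0,0,-0.2]]'
cat > blk.py <<'E'
from m import *
for n in('top','side'):
    p=env.read_camera(n); W=cloud(p); cv2.imwrite(f'pics/{n}_b{p["shot"]}.png',p['img'][...,::-1])
    f=env.find_in(p,'block')
    print(n,[(round(a['score'],2),world(p,a['centre'])[:,0].round()) for a in f[:2]])
    c=world(p,f[0]['centre'])[:,0]
    B=sel(W,c[0]-70,c[0]+70,c[1]-70,c[1]+70,9,40); A=sel(W,c[0]-60,c[0]+60,c[1]-60,c[1]+60,42,75)
    print('rib z',np.percentile(A[:,2],[50,95]).round(1),rect(A),'body',rect(B))
    m=env.trace(p,'mat')
    if m:
        k=m[0]['mask']; P=W[k]; P=P[(P[:,2]>0)&(P[:,2]<9)]; print('mat',m[0]['score'],np.median(P[:,2]),rect(P))
    for nm,y in(('dark',-97),('pale',-32),('red',34)):
        P=sel(W,470,620,y-20,y+20,95,125)
        if len(P)>20: z=np.percentile(P[:,2],95); print(nm,z.round(1),rect(P[P[:,2]>z-6]))
E
python3 blk.py
```

```text
t: 35.95
eef_pos: [545.0, 33.4, 162.7]
tcp_rot: [3.142, -0.0, 3.056]
ft_force: [0.5, -0.2, -0.8]
opening: 0.579
grip_force: 0.0
top [(0.82, array([ 523., -311.,   25.]))]
rib z [56.2 59.5] (array([ 520.9, -320.4]), array([59.9, 25.7]), np.float32(1.6)) body (array([ 517.9, -323.5]), array([ 97.6, 104.9]), np.float32(172.4))
mat 0.97 4.110616257186166 (array([ 509.6, -333. ]), array([130.7, 150.1]), np.float32(165.4))
dark 110.4 (array([533.9, -96.5]), array([ 9.8, 98.2]), np.float32(174.5))
side []Traceback (most recent call last):
  File "blk.py", line 6, in <module>
    c=world(p,f[0]['centre'])[:,0]
              ~^^^
IndexError: list index out of range
```

```bash
python3 plan.py 520.6,-323.4,162.7,3.168
```

```text
t 36.2 pos [545.1  33.4 162. ] rot [ 3.1415e+00 -1.5000e-03  3.0559e+00] F [-0.62  0.17 -0.09] open 57.1 grip 0.0
turn [ 1.000e-04 -1.500e-03 -1.121e-01] shift cm [  3.39 -35.6   -0.07]
```

```bash
python3 -m inch '[[0,0,-0.112,0,0,0,-0.2],[0,0,0,0.4,-4.5,0,-0.2],[0,0,0,0.4,-4.5,0,-0.2],[0,0,0,0.4,-4.5,0,-0.2],[0,0,0,0.4,-4.5,0,-0.2],[0,0,0,0.4,-4.5,0,-0.2],[0,0,0,0.4,-4.5,0,-0.2],[0,0,0,0.5,-4.5,0,-0.2],[0,0,0,0.5,-4.1,0,-0.2],[0,0,0,0,0,0,-0.2],[0,0,0,0,0,3,-0.2],[0,0,0,0,0,2,-0.2],[0,0,0,0,0,0,-0.2],[0,0,0,0,0,0,-0.2]]'; python3 plan.py 520.6,-323.4,-5,3.168
python3 - <<'E'
from m import *
p=env.read_camera('side'); W=cloud(p); s=env.state(); print(s['eef_pos'])
A=sel(W,460,580,-380,-260,42,75); print('rib',rect(A))
P=sel(W,470,570,-310,-280,100,220)
print('finger',P[:,2].min() if len(P) else None)
cv2.imwrite('pics/s6.png',cv2.resize(p['img'][40:200,230:430],None,fx=3.5,fy=3.5,interpolation=3)[...,::-1])
E
```

```text
t: 37.95
eef_pos: [521.2, -323.0, 113.4]
tcp_rot: [-3.141, 0.0, -3.115]
ft_force: [-0.3, -0.2, 0.7]
opening: 0.6
grip_force: 0.0
t 37.95 pos [ 521.2 -323.   113.4] rot [-3.1414e+00  5.0000e-04 -3.1147e+00] F [-0.29 -0.18  0.74] open 57.0 grip 0.0
turn [-0.0002  0.0005  0.0005] shift cm [ 0.06 -0.04 11.84]
[ 521.25687427 -323.23219183  113.70041528]
rib (array([ 518.3, -320.5]), array([58.5, 31. ]), np.float32(1.4))
finger 149.2856609555298
```

View pics/s6.png

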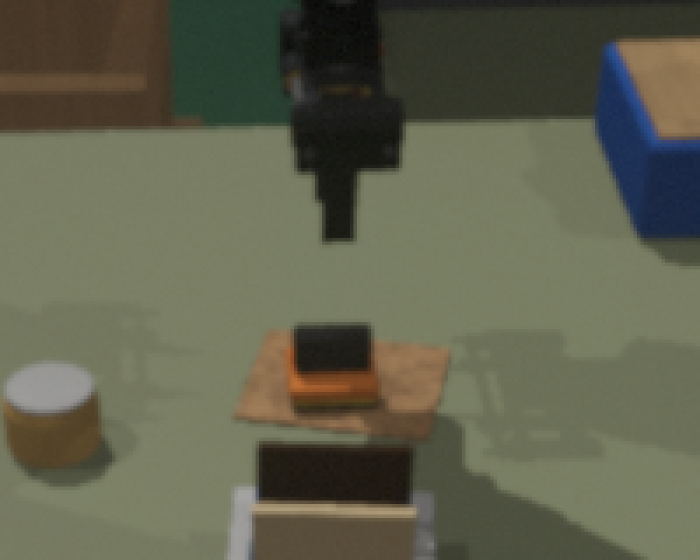

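The view shows the fingers (crop 340,210) straight above the block's rib (333,348), with the tip at z 149 against a reported 113.6, so the +36 offset is confirmed. Descending to grip.

```bash
python3 -m inch '[[0,0,0,0,0,3,-0.2],[0,0,0,0,0,3,-0.2],[0,0,0,0,0,2.5,-0.2],[0,0,0,0,0,1.5,-0.2],[0,0,0,0,0,1,-0.2],[0,0,0,0,0,0.5,-0.2],[0,0,0,0,0,0,-0.2],[0,0,0,0,0,0,-0.2]]'; python3 plan.py 520.6,-323.4,-5,3.168
```

```text
t: 39.0
eef_pos: [521.0, -323.5, -1.6]
tcp_rot: [-3.141, 0.001, -3.115]
ft_force: [-0.4, 0.0, -0.5]
opening: 0.602
grip_force: 0.0
t 39.0 pos [ 521.  -323.5   -1.6] rot [-3.1412e+00  7.0000e-04 -3.1152e+00] F [-0.44  0.04 -0.46] open 57.2 grip 0.0
turn [-0.0004  0.0007 -0.    ] shift cm [0.04 0.02 0.34]
```

```bash
python3 -m inch '[[0,0,0,0,0,0.25,-0.2],[0,0,0,0,0,0,1],[0,0,0,0,0,0,1],[0,0,0,0,0,0,1],[0,0,0,0,0,0,1],[0,0,0,0,0,0,1],[0,0,0,0,0,0,1]]'; python3 -m inch '[[0,0,0,0,0,-0.5,1],[0,0,0,0,0,-1,1],[0,0,0,0,0,-3,1],[0,0,0,0,0,-4,1],[0,0,0,0,0,-4,1],[0,0,0,0,0,-4,1],[0,0,0,0,0,0,1],[0,0,0,0,0,0,1],[0,0,0,0,0,0,1]]'; python3 plan.py 539.3,-33,160,3.056
python3 - <<'E'
from h import *
F=[]
for i in range(6): env.read_camera('top'); F.append(env.state()['ft_force'])
print(np.mean(F,0),np.std(F,0))
E
```

```text
t: 39.88
eef_pos: [520.8, -323.3, -4.7]
tcp_rot: [3.141, 0.0, -3.115]
ft_force: [0.6, 1.1, -0.2]
opening: 0.251
grip_force: 30.0
t: 41.0
eef_pos: [520.3, -323.0, 159.0]
tcp_rot: [3.14, -0.002, -3.115]
ft_force: [-0.6, 0.5, -1.8]
opening: 0.25
grip_force: 30.0
t 41.0 pos [ 520.3 -323.   159. ] rot [ 3.1401e+00 -1.7000e-03 -3.1152e+00] F [-0.6   0.45 -1.85] open 23.7 grip 30.0
turn [ 0.0014 -0.0018  0.112 ] shift cm [ 0.58 29.06 -0.1 ]
[-0.57529558 -0.24191751 -1.98034439] [0.58908317 0.42015937 0.30271208]
```

```bash
python3 -m inch '[[0,0,0.112,0,0,0,1],[0,0,0,0.3,4,0,1],[0,0,0,0.3,4.3,0,1],[0,0,0,0.3,4.3,0,1],[0,0,0,0.3,4.3,0,1],[0,0,0,0.3,4.3,0,1],[0,0,0,0.3,4.3,0,1],[0,0,0,0.6,2.5,0,1],[0,0,0,0.6,1,0,1],[0,0,0,0,0,2,1],[0,0,0,0,0,2,1],[0,0,0,0,0,0,1],[0,0,0,0,0,0,1],[0,0,0,0,0,0,1]]'; python3 plan.py 514.4,-30.9,105,3.056
```

```text
t: 43.05
eef_pos: [516.1, -32.2, 121.1]
tcp_rot: [-3.142, 0.001, 3.056]
ft_force: [0.4, -0.2, -1.9]
opening: 0.253
grip_force: 30.0
t 43.05 pos [516.1 -32.2 121.1] rot [-3.1415e+00  1.3000e-03  3.0557e+00] F [ 0.45 -0.24 -1.9 ] open 24.1 grip 30.0
turn [-0.0001  0.0013 -0.0003] shift cm [0.18 0.11 1.61]
```

```bash
cat > ff.py <<'E'
from h import *
F=[];Z=[]
for i in range(8):
    env.read_camera('top'); s=env.state(); F.append(s['ft_force']); Z.append(s['eef_pos'])
print(s['t'],'F',np.mean(F,0).round(2),'pos',np.mean(Z,0).round(2))
E
python3 -m inch '[[0,0,0,0.18,0.11,0.8,1],[0,0,0,0,0,0.8,1],[0,0,0,0,0,0,1],[0,0,0,0,0,0,1]]'; python3 ff.py; python3 -m inch '[[0,0,0,0,0,0.4,1],[0,0,0,0,0,0.3,1],[0,0,0,0,0,0,1],[0,0,0,0,0,0,1]]'; python3 ff.py
```

```text
t: 43.55
eef_pos: [514.0, -30.6, 104.3]
tcp_rot: [3.142, -0.0, 3.056]
ft_force: [-0.1, -0.1, -1.2]
opening: 0.248
grip_force: 30.0
43.95 F [ 0.19  0.26 -2.03] pos [514.07 -30.63 104.43]
t: 44.45
eef_pos: [514.2, -30.7, 97.5]
tcp_rot: [3.142, 0.0, 3.056]
ft_force: [1.1, -1.2, 1.0]
opening: 0.249
grip_force: 30.0
44.85 F [ 0.93 -0.09  1.26] pos [514.11 -30.64  97.43]
```

The foam force is 3.3 N (about 5.5 mm). I'll ease up slightly and stroke pale.

```bash
python3 -m inch '[[0,0,0,0,0,-0.03,1],[0,0,0,-0.5,0,0,1],[0,0,0,-0.5,0,0,1],[0,0,0,-0.5,0,0,1],[0,0,0,-0.5,0,0,1],[0,0,0,-0.5,0,0,1],[0,0,0,-0.5,0,0,1],[0,0,0,-0.5,0,0,1],[0,0,0,-0.5,0,0,1],[0,0,0,-0.5,0,0,1],[0,0,0,-0.5,0,0,1],[0,0,0,0,0,0,1],[0,0,0,0,0,0,1],[0,0,0,0,0,0,1]]'; python3 ff.py; python3 -m inch '[[0,0,0,0.5,0,0,1],[0,0,0,0.5,0,0,1],[0,0,0,0.5,0,0,1],[0,0,0,0.5,0,0,1],[0,0,0,0.5,0,0,1],[0,0,0,0.5,0,0,1],[0,0,0,0.5,0,0,1],[0,0,0,0.5,0,0,1],[0,0,0,0.5,0,0,1],[0,0,0,0.5,0,0,1],[0,0,0,0,0,0,1],[0,0,0,0,0,0,1]]'; python3 ff.py
```

```text
t: 46.6
eef_pos: [563.9, -34.9, 97.7]
tcp_rot: [3.142, 0.0, 3.056]
ft_force: [1.5, 0.5, 1.0]
opening: 0.251
grip_force: 30.0
47.0 F [ 0.85 -0.04  0.71] pos [563.84 -34.9   97.67]
t: 48.5
eef_pos: [513.7, -30.6, 97.5]
tcp_rot: [3.141, -0.001, 3.056]
ft_force: [-0.5, -0.2, 1.4]
opening: 0.251
grip_force: 30.0
48.9 F [-0.83  0.05  1.28] pos [513.89 -30.59  97.53]
```

```bash
python3 -m inch '[[0,0,0,0,0,-0.5,1],[0,0,0,0,0,-1.5,1],[0,0,0,0,0,-2,1],[0,0,0,0,0,0,1],[0,0,0,0,0,0,1]]'; python3 plan.py 520.5,35.5,104.5,3.056
```

```text
t: 49.52
eef_pos: [513.8, -30.6, 137.5]
tcp_rot: [3.141, -0.0, 3.056]
ft_force: [-0.1, -0.4, -2.2]
opening: 0.25
grip_force: 30.0
t 49.52 pos [513.8 -30.6 137.5] rot [ 3.1415 -0.      3.056 ] F [-0.12 -0.42 -2.16] open 23.7 grip 30.0
turn [ 0.0001 -0.     -0.    ] shift cm [-0.1   6.64  3.3 ]
```

```bash
python3 -m inch '[[0,0,0,-0.1,3,0,1],[0,0,0,0,3,0,1],[0,0,0,0,0.64,0,1],[0,0,0,0,0,0,1],[0,0,0,0,0,1.5,1],[0,0,0,0,0,1.5,1],[0,0,0,0,0,0.5,1],[0,0,0,0,0,0.48,1],[0,0,0,0,0,0,1],[0,0,0,0,0,0,1]]'; python3 ff.py
```

```text
t: 50.78
eef_pos: [520.8, 35.4, 98.2]
tcp_rot: [3.141, 0.0, 3.056]
ft_force: [-0.5, 0.6, -0.0]
opening: 0.25
grip_force: 30.0
51.175 F [-0.4  -0.09  0.66] pos [520.76  35.47  98.06]
```

```bash
python3 -m inch '[[0,0,0,0,0,0.04,1],[0,0,0,-0.5,0,0,1],[0,0,0,-0.5,0,0,1],[0,0,0,-0.5,0,0,1],[0,0,0,-0.5,0,0,1],[0,0,0,-0.5,0,0,1],[0,0,0,-0.5,0,0,1],[0,0,0,-0.5,0,0,1],[0,0,0,-0.5,0,0,1],[0,0,0,-0.5,0,0,1],[0,0,0,-0.5,0,0,1],[0,0,0,0,0,0,1],[0,0,0,0,0,0,1],[0,0,0,0,0,0,1]]'; python3 ff.py; python3 -m inch '[[0,0,0,0.5,0,0,1],[0,0,0,0.5,0,0,1],[0,0,0,0.5,0,0,1],[0,0,0,0.5,0,0,1],[0,0,0,0.5,0,0,1],[0,0,0,0.5,0,0,1],[0,0,0,0.5,0,0,1],[0,0,0,0.5,0,0,1],[0,0,0,0.5,0,0,1],[0,0,0,0.5,0,0,1],[0,0,0,0,0,0,1],[0,0,0,0,0,0,1]]'; python3 ff.py;  python3 -m inch '[[0,0,0,0,0,-0.5,1],[0,0,0,0,0,-1.5,1],[0,0,0,0,0,-2,1],[0,0,0,0,0,-2,1],[0,0,0,0,0,0,1],[0,0,0,0,0,0,1]]'; python3 plan.py 508.7,-96.8,104.5,3.056
```

```text
t: 52.92
eef_pos: [570.6, 31.2, 97.5]
tcp_rot: [3.141, 0.001, 3.056]
ft_force: [1.2, -0.2, 1.3]
opening: 0.255
grip_force: 30.0
53.325 F [ 0.9  -0.1   1.37] pos [570.52  31.19  97.49]
t: 54.82
eef_pos: [520.3, 35.5, 97.3]
tcp_rot: [3.142, -0.001, 3.056]
ft_force: [-1.3, 0.1, 1.1]
opening: 0.25
grip_force: 30.0
55.225 F [-1.4   0.07  1.48] pos [520.55  35.47  97.33]
t: 55.98
eef_pos: [520.4, 35.5, 157.2]
tcp_rot: [3.142, -0.0, 3.056]
ft_force: [0.5, 0.0, -3.1]
opening: 0.251
grip_force: 30.0
t 55.98 pos [520.4  35.5 157.2] rot [ 3.1415e+00 -3.0000e-04  3.0560e+00] F [ 0.46  0.04 -3.12] open 23.9 grip 30.0
turn [ 0.0001 -0.0003  0.    ] shift cm [  0.03 -13.28   5.27]
```

```bash
python3 -m inch '[[0,0,0,0.03,-3.3,0,1],[0,0,0,0,-4,0,1],[0,0,0,0,-4,0,1],[0,0,0,0,-1.98,0,1],[0,0,0,0,0,0,1],[0,0,0,0,0,2.5,1],[0,0,0,0,0,2,1],[0,0,0,0,0,1,1],[0,0,0,0,0,0.42,1],[0,0,0,0,0,0,1],[0,0,0,0,0,0,1]]'; python3 ff.py
```

```text
t: 57.35
eef_pos: [509.2, -96.8, 98.8]
tcp_rot: [-3.141, 0.001, 3.056]
ft_force: [-0.9, 0.1, -0.2]
opening: 0.253
grip_force: 30.0
57.75 F [-0.32  0.32  0.37] pos [509.21 -96.9   98.55]
```

```bash
python3 -m inch '[[0,0,0,0.05,0,0.08,1],[0,0,0,-0.5,0,0,1],[0,0,0,-0.5,0,0,1],[0,0,0,-0.5,0,0,1],[0,0,0,-0.5,0,0,1],[0,0,0,-0.5,0,0,1],[0,0,0,-0.5,0,0,1],[0,0,0,-0.5,0,0,1],[0,0,0,-0.5,0,0,1],[0,0,0,-0.5,0,0,1],[0,0,0,-0.5,0,0,1],[0,0,0,0,0,0,1],[0,0,0,0,0,0,1],[0,0,0,0,0,0,1]]'; python3 ff.py; python3 -m inch '[[0,0,0,0.5,0,0,1],[0,0,0,0.5,0,0,1],[0,0,0,0.5,0,0,1],[0,0,0,0.5,0,0,1],[0,0,0,0.5,0,0,1],[0,0,0,0.5,0,0,1],[0,0,0,0.5,0,0,1],[0,0,0,0.5,0,0,1],[0,0,0,0.5,0,0,1],[0,0,0,0.5,0,0,1],[0,0,0,0,0,0,1],[0,0,0,0,0,0,1]]'; python3 ff.py;  python3 -m inch '[[0,0,0,0,0,-0.5,1],[0,0,0,0,0,-1.5,1],[0,0,0,0,0,-2,1],[0,0,0,0,0,0,1],[0,0,0,0,0,0,1]]'; python3 plan.py 509.3,-336,130,3.168
```

```text
t: 59.5
eef_pos: [558.4, -101.1, 97.5]
tcp_rot: [3.142, 0.001, 3.056]
ft_force: [1.6, -0.7, 0.7]
opening: 0.249
grip_force: 30.0
59.9 F [1.43 0.1  1.2 ] pos [ 558.35 -101.08   97.47]
t: 61.4
eef_pos: [508.1, -96.7, 97.3]
tcp_rot: [3.141, -0.001, 3.056]
ft_force: [-1.7, 0.1, 1.3]
opening: 0.25
grip_force: 30.0
61.8 F [-0.7   0.17  1.2 ] pos [508.41 -96.75  97.34]
t: 62.42
eef_pos: [508.3, -96.7, 137.2]
tcp_rot: [3.141, -0.0, 3.056]
ft_force: [0.1, -0.1, -1.9]
opening: 0.25
grip_force: 30.0
t 62.42 pos [508.3 -96.7 137.2] rot [ 3.1415e+00 -1.0000e-04  3.0561e+00] F [ 0.08 -0.09 -1.94] open 23.8 grip 30.0
turn [ 1.000e-04 -1.000e-04 -1.119e-01] shift cm [  0.53 -23.92   0.72]
```

```bash
python3 -m inch '[[0,0,-0.112,0,0,0,1],[0,0,0,0.1,-4,0,1],[0,0,0,0.1,-4.5,0,1],[0,0,0,0.1,-4.5,0,1],[0,0,0,0.1,-4.5,0,1],[0,0,0,0.1,-4.2,0,1],[0,0,0,0,-2.2,0,1],[0,0,0,0,0,0,1],[0,0,0,0,0,4,1],[0,0,0,0,0,4,1],[0,0,0,0,0,2.5,1],[0,0,0,0,0,0,1],[0,0,0,0,0,0,1]]'; python3 plan.py 509.3,-335.8,-4,3.168
```

```text
t: 64.05
eef_pos: [510.4, -335.4, 33.4]
tcp_rot: [-3.141, 0.001, -3.114]
ft_force: [0.6, -0.0, -1.9]
opening: 0.249
grip_force: 30.0
t 64.05 pos [ 510.4 -335.4   33.4] rot [-3.1411e+00  8.0000e-04 -3.1145e+00] F [ 0.58 -0.05 -1.87] open 23.6 grip 30.0
turn [-0.0005  0.0008  0.0007] shift cm [ 0.11 -0.04  3.74]
```

```bash
python3 -m inch '[[0,0,0,0.1,-0.04,1.5,1],[0,0,0,0,0,1,1],[0,0,0,0,0,0.7,1],[0,0,0,0,0,0.4,1],[0,0,0,0,0,0,1],[0,0,0,0,0,0,1]]'; python3 plan.py 509.3,-335.8,-4,3.168
```

```text
t: 64.8
eef_pos: [508.9, -336.4, -3.3]
tcp_rot: [-3.141, 0.0, -3.115]
ft_force: [-0.0, 0.6, -0.9]
opening: 0.254
grip_force: 30.0
t 64.8 pos [ 508.9 -336.4   -3.3] rot [-3.1414e+00  3.0000e-04 -3.1152e+00] F [-0.05  0.56 -0.95] open 24.2 grip 30.0
turn [-0.0002  0.0003  0.    ] shift cm [-0.04  0.05  0.07]
```

Foam is partly loaded. I'll lower 1 mm more, release, rise and look.

```bash
python3 -m inch '[[0,0,0,0,0,0.1,1],[0,0,0,0,0,0,-0.1],[0,0,0,0,0,0,-0.1],[0,0,0,0,0,0,-0.1],[0,0,0,0,0,0,-0.1],[0,0,0,0,0,0,-0.1],[0,0,0,0,0,-2,-0.1],[0,0,0,0,0,-4,-0.1],[0,0,0,0,0,-4,-0.1],[0,0,0,0,0,-4,-0.1],[0,0,0,0,0,0,-0.1]]'; python3 plan.py 539.3,-33,136,3.056
python3 - <<'E'
from m import *
p=env.read_camera('side'); W=cloud(p)
f=env.trace(p,'mat')[0]; P=W[f['mask']]; P=P[(P[:,2]>0)&(P[:,2]<9)]; print('mat',f['score'],rect(P))
print('rib',rect(sel(W,440,580,-400,-280,42,62)))
E
```

```text
t: 66.18
eef_pos: [509.9, -337.1, 138.4]
tcp_rot: [-3.138, 0.004, -3.115]
ft_force: [1.0, 0.1, -1.1]
opening: 0.552
grip_force: 0.0
t 66.17 pos [ 509.9 -337.1  138.4] rot [-3.1382  0.0041 -3.1151] F [ 1.04  0.05 -1.08] open 52.4 grip 0.0
turn [-0.0032  0.0043  0.1121] shift cm [-0.33 30.55  0.24]
mat 0.96 (array([ 506.2, -334.5]), array([134.8, 153.8]), np.float32(166.8))
rib (array([ 506.6, -335. ]), array([59.3, 29.6]), np.float32(1.0))
```

The block stands at the middle of the mat (rib 506.6,-335 against mat 506.2,-334.5 in the same view). Next I measure the empty rack and the seated panels.

```bash
python3 - <<'E'
from m import *
from scipy.optimize import least_squares
a=0.131; ex=np.array([np.cos(a),np.sin(a)]); ey=np.array([-ex[1],ex[0]]); c0=np.array([507.5,254])
for n in('top','side'):
    p=env.read_camera(n); W=cloud(p)
    f=env.trace(p,'rack')[0]; P=W[f['mask']]; Q=P[(abs(P[:,2]-10)<4)]; print(n,f['score'],rect(Q),len(Q))
    D=sel(W,420,600,130,370,52,66); print('dowels',len(D))
    k=np.c_[(D[:,:2]-c0)@ex,(D[:,:2]-c0)@ey]
    for sy in(-60,0,60):
        r=[]
        for sx in(-34,34):
            for g in(-12,12):
                m=k[np.linalg.norm(k-[sx,sy+g],axis=1)<9]; r.append((len(m),*np.round(m.mean(0),1)) if len(m) else None)
        print(sy,r)
    for nm,y in(('dark',-97),('pale',-32),('red',34)):
        P=sel(W,470,620,y-20,y+20,95,125)
        if len(P)>20: z=np.percentile(P[:,2],95); print(nm,z.round(1),rect(P[P[:,2]>z-6]))
E
```

```text
top 0.69 (array([509.3, 255.2]), array([149.9, 200.7]), np.float32(97.5)) 4910
dowels 221
-60 [(20, np.float64(-32.2), np.float64(-71.7)), (18, np.float64(-31.8), np.float64(-47.8)), (17, np.float64(35.6), np.float64(-71.6)), (16, np.float64(36.1), np.float64(-48.0))]
0 [(18, np.float64(-32.3), np.float64(-11.9)), (19, np.float64(-31.8), np.float64(11.6)), (17, np.float64(35.5), np.float64(-12.0)), (20, np.float64(35.7), np.float64(12.1))]
60 [(21, np.float64(-31.8), np.float64(47.7)), (19, np.float64(-31.8), np.float64(71.8)), (18, np.float64(35.7), np.float64(47.4)), (18, np.float64(35.7), np.float64(71.4))]
dark 110.6 (array([534. , -96.9]), array([ 9.4, 98.4]), np.float32(175.1))
pale 111.0 (array([540.1, -31. ]), array([ 9. , 98.1]), np.float32(175.1))
red 110.6 (array([546.3,  35.4]), array([ 8.9, 98.4]), np.float32(175.0))
side 0.9 (array([507. , 252.5]), array([150.3, 202.4]), np.float32(97.4)) 5768
dowels 422
-60 [(32, np.float64(-34.2), np.float64(-71.2)), (31, np.float64(-34.3), np.float64(-47.2)), (29, np.float64(33.6), np.float64(-70.7)), (35, np.float64(33.6), np.float64(-46.9))]
0 [(31, np.float64(-34.2), np.float64(-11.4)), (38, np.float64(-33.8), np.float64(13.0)), (34, np.float64(33.8), np.float64(-11.4)), (40, np.float64(33.7), np.float64(12.5))]
60 [(36, np.float64(-34.1), np.float64(48.6)), (38, np.float64(-34.2), np.float64(72.4)), (37, np.float64(34.0), np.float64(48.5)), (41, np.float64(33.9), np.float64(72.4))]
dark 110.1 (array([531.3, -99.2]), array([14.7, 98.2]), np.float32(173.7))
pale 110.0 (array([537.8, -32.8]), array([14.1, 98.3]), np.float32(174.5))
red 110.2 (array([543.9,  32.7]), array([14.4, 97.7]), np.float32(174.6))
```

```bash
python3 plan.py 545.4,33.4,138,3.056 545.4,33.4,44,3.056
```

```text
t 66.47 pos [ 508.4 -336.   134.2] rot [ 3.1401e+00 -1.5000e-03 -3.1152e+00] F [-0.37  0.78  1.07] open 52.0 grip 0.0
turn [ 0.0014 -0.0016  0.112 ] shift cm [-0.52 37.12 -0.38]
turn [0. 0. 0.] shift cm [ 0.  -0.   9.4]
```

```bash
python3 -m inch '[[0,0,0.112,0,0,-0.4,0.1],[0,0,0,-0.1,4,0,0.1],[0,0,0,-0.1,4.5,0,0.1],[0,0,0,-0.1,4.5,0,0.1],[0,0,0,-0.1,4.5,0,0.1],[0,0,0,-0.1,4.5,0,0.1],[0,0,0,0,4.5,0,0.1],[0,0,0,0,4.5,0,0.1],[0,0,0,0,4,0,0.1],[0,0,0,0,2.1,0,0.1],[0,0,0,0,0,0,0.1],[0,0,0,0,0,0,0.1],[0,0,0,0,0,0,0.1]]'; python3 plan.py 545.4,33.4,44,3.056
```

```text
t: 68.1
eef_pos: [545.5, 32.1, 139.2]
tcp_rot: [3.142, -0.0, 3.055]
ft_force: [0.2, 0.1, -0.2]
opening: 0.451
grip_force: 0.0
t 68.1 pos [545.5  32.1 139.2] rot [ 3.1416e+00 -3.0000e-04  3.0550e+00] F [ 0.15  0.13 -0.23] open 42.8 grip 0.0
turn [ 0.     -0.0003 -0.001 ] shift cm [0.02 0.13 9.52]
```

```bash
python3 -m inch '[[0,0,0,0,0.13,0,0.1],[0,0,0,0,0,3,0.1],[0,0,0,0,0,3,0.1],[0,0,0,0,0,2,0.1],[0,0,0,0,0,1,0.1],[0,0,0,0,0,0.4,0.1],[0,0,0,0,0,0,0.1],[0,0,0,0,0,0,1],[0,0,0,0,0,0,1],[0,0,0,0,0,0,1],[0,0,0,0,0,0,1],[0,0,0,0,0,0,1],[0,0,0,0,0,0,1]]'; python3 -m inch '[[0,0,0,0,0,-0.5,1],[0,0,0,0,0,-1,1],[0,0,0,0,0,-2,1],[0,0,0,0,0,-3,1],[0,0,0,0,0,-3,1],[0,0,0,0,0,0,1],[0,0,0,0,0,0,1]]'; python3 plan.py 501,312.2,140,3.272
```

```text
t: 69.72
eef_pos: [545.6, 34.0, 45.5]
tcp_rot: [-3.141, 0.0, 3.056]
ft_force: [-2.1, -4.5, 1.4]
opening: 0.091
grip_force: 30.0
t: 70.6
eef_pos: [545.3, 34.5, 140.1]
tcp_rot: [3.141, -0.0, 3.056]
ft_force: [0.1, -0.0, -1.3]
opening: 0.091
grip_force: 30.0
t 70.6 pos [545.3  34.5 140.1] rot [ 3.1411e+00 -3.0000e-04  3.0559e+00] F [ 0.14 -0.   -1.3 ] open 8.6 grip 30.0
turn [ 0.0005 -0.0003 -0.2161] shift cm [7.800e-01 2.811e+01 1.000e-02]
```

```bash
python3 -m inch '[[0,0,-0.108,0,0,0,1],[0,0,-0.108,0,0,0,1],[0,0,0,0.1,3.5,0,1],[0,0,0,0.1,4.2,0,1],[0,0,0,0.1,4.2,0,1],[0,0,0,0.1,4.2,0,1],[0,0,0,0.1,4.2,0,1],[0,0,0,0.1,4.2,0,1],[0,0,0,0.18,2.6,0,1],[0,0,0,0,1,0,1],[0,0,0,0,0,0,1],[0,0,0,0,0,0,1],[0,0,0,0,0,0,1]]'; python3 plan.py 501,312.2,140,3.272
```

```text
t: 72.22
eef_pos: [501.6, 311.0, 140.5]
tcp_rot: [3.142, 0.0, -3.012]
ft_force: [0.7, -0.4, -0.0]
opening: 0.092
grip_force: 30.0
t 72.22 pos [501.6 311.  140.5] rot [ 3.1416  0.     -3.0123] F [ 0.75 -0.35 -0.01] open 8.7 grip 30.0
turn [ 0.      0.     -0.0011] shift cm [0.05 0.13 0.05]
```

```bash
python3 -m inch '[[0,0,0,0.05,0,2,1],[0,0,0,0,0,1,1],[0,0,0,0,0,0,1],[0,0,0,0,0,0,1]]'; python3 plan.py 501,312.2,140,3.272;  python3 -m inch '[[0,0,0,0,0,0.7,1],[0,0,0,0,0,0.7,1],[0,0,0,0,0,0.7,1],[0,0,0,0,0,0.7,1],[0,0,0,0,0,0,1],[0,0,0,0,0,0,1]]'
```

```text
t: 72.72
eef_pos: [501.2, 311.8, 110.9]
tcp_rot: [3.141, 0.001, -3.011]
ft_force: [-0.8, 0.1, -0.2]
opening: 0.089
grip_force: 30.0
t 72.72 pos [501.2 311.8 110.9] rot [ 3.1413e+00  6.0000e-04 -3.0114e+00] F [-0.83  0.12 -0.17] open 8.5 grip 30.0
turn [ 0.0002  0.0006 -0.0002] shift cm [ 0.01  0.04 -2.91]
t: 73.47
eef_pos: [500.9, 311.8, 82.5]
tcp_rot: [3.141, 0.0, -3.011]
ft_force: [0.2, -0.3, -0.5]
opening: 0.092
grip_force: 30.0
```

Bottom is now at 45 mm, between the dowels, with no side load. Continuing to about 47.5.

```bash
python3 -m inch '[[0,0,0,0,0,0.8,1],[0,0,0,0,0,0.8,1],[0,0,0,0,0,0.8,1],[0,0,0,0,0,0.6,1],[0,0,0,0,0,0.3,1],[0,0,0,0,0,0,1],[0,0,0,0,0,0,1]]'; python3 -m inch '[[0,0,0,0,0,0.1,1],[0,0,0,0,0,0.1,1],[0,0,0,0,0,0,1]]'
```

```text
t: 74.35
eef_pos: [501.0, 311.8, 49.6]
tcp_rot: [3.141, 0.0, -3.011]
ft_force: [0.1, -0.5, -1.4]
opening: 0.092
grip_force: 30.0
t: 74.72
eef_pos: [500.9, 311.8, 47.5]
tcp_rot: [3.141, 0.0, -3.011]
ft_force: [-0.2, -1.1, 0.7]
opening: 0.091
grip_force: 30.0
```

```bash
python3 -m inch '[[0,0,0,0,0,0.1,1],[0,0,0,0,0,0,1],[0,0,0,0,0,0,1]]'; python3 -m inch '[[0,0,0,0,0,-0.1,1],[0,0,0,0,0,0,0.1],[0,0,0,0,0,0,0.1],[0,0,0,0,0,0,0.1],[0,0,0,0,0,0,0.1],[0,0,0,0,0,-1,0.1],[0,0,0,0,0,-3,0.1],[0,0,0,0,0,-4,0.1],[0,0,0,0,0,0,0.1],[0,0,0,0,0,0,0.1]]';python3 plan.py 539.4,-33.1,126,3.056
```

```text
t: 75.1
eef_pos: [501.0, 311.9, 47.5]
tcp_rot: [3.141, 0.001, -3.011]
ft_force: [-3.0, -2.1, 11.3]
opening: 0.089
grip_force: 30.0
t: 76.35
eef_pos: [500.6, 311.6, 127.4]
tcp_rot: [3.142, -0.0, -3.011]
ft_force: [0.4, -1.3, -0.5]
opening: 0.45
grip_force: 0.0
t 76.35 pos [500.6 311.6 127.4] rot [ 3.1415e+00 -1.0000e-04 -3.0112e+00] F [ 0.44 -1.29 -0.51] open 42.8 grip 0.0
turn [ 0.00e+00 -1.00e-04  2.16e-01] shift cm [ -6.81 -34.02   0.14]
```

```bash
python3 -m inch '[[0,0,0.108,0,0,0,0.1],[0,0,0.108,0,0,0,0.1],[0,0,0,-0.8,-4,0,0.1],[0,0,0,-0.8,-4,0,0.1],[0,0,0,-0.8,-4.2,0,0.1],[0,0,0,-0.8,-4.2,0,0.1],[0,0,0,-0.8,-4.2,0,0.1],[0,0,0,-0.8,-4.2,0,0.1],[0,0,0,-0.8,-4.2,0,0.1],[0,0,0,-0.8,-3.5,0,0.1],[0,0,0,-0.4,-1.52,0,0.1],[0,0,0,0,0,0,0.1],[0,0,0,0,0,3,0.1],[0,0,0,0,0,2.5,0.1],[0,0,0,0,0,1,0.1],[0,0,0,0,0,1,0.1],[0,0,0,0,0,0.7,0.1],[0,0,0,0,0,0,0.1],[0,0,0,0,0,0,0.1]]'; python3 plan.py 539.4,-33.1,45,3.056
```

```text
t: 78.72
eef_pos: [539.8, -33.0, 45.8]
tcp_rot: [3.142, 0.001, 3.056]
ft_force: [1.0, 0.2, 0.4]
opening: 0.45
grip_force: 0.0
t 78.72 pos [539.8 -33.   45.8] rot [3.1416e+00 7.0000e-04 3.0559e+00] F [0.97 0.19 0.38] open 42.8 grip 0.0
turn [ 0.      0.0007 -0.0001] shift cm [ 0.04 -0.01  0.08]
```

```bash
python3 -m inch '[[0,0,0,0,0,0,1],[0,0,0,0,0,0,1],[0,0,0,0,0,0,1],[0,0,0,0,0,0,1],[0,0,0,0,0,0,1],[0,0,0,0,0,0,1]]'; python3 -m inch '[[0,0,0,0,0,-0.5,1],[0,0,0,0,0,-1,1],[0,0,0,0,0,-2,1],[0,0,0,0,0,-3,1],[0,0,0,0,0,-3,1],[0,0,0,0,0,0,1],[0,0,0,0,0,0,1]]'; python3 plan.py 508.8,252.5,140,3.272
```

```text
t: 79.47
eef_pos: [539.6, -33.0, 45.5]
tcp_rot: [3.141, 0.0, 3.056]
ft_force: [-0.8, 0.3, 1.1]
opening: 0.088
grip_force: 30.0
t: 80.35
eef_pos: [539.2, -32.9, 140.1]
tcp_rot: [3.141, -0.0, 3.056]
ft_force: [0.8, -0.5, -0.7]
opening: 0.092
grip_force: 30.0
t 80.35 pos [539.2 -32.9 140.1] rot [ 3.1415e+00 -4.0000e-04  3.0560e+00] F [ 0.84 -0.5  -0.74] open 8.8 grip 30.0
turn [ 2.00e-04 -4.00e-04 -2.16e-01] shift cm [-7.000e-01  2.869e+01  1.000e-02]
```

```bash
python3 -m inch '[[0,0,-0.108,0,0,0,1],[0,0,-0.108,0,0,0,1],[0,0,0,-0.1,3.8,0,1],[0,0,0,-0.1,4.3,0,1],[0,0,0,-0.1,4.3,0,1],[0,0,0,-0.1,4.3,0,1],[0,0,0,-0.1,4.3,0,1],[0,0,0,-0.1,4.3,0,1],[0,0,0,-0.1,2.4,0,1],[0,0,0,0,1,0,1],[0,0,0,0,0,0,1],[0,0,0,0,0,0,1],[0,0,0,0,0,2,1],[0,0,0,0,0,1,1],[0,0,0,0,0,0,1],[0,0,0,0,0,0,1]]'; python3 plan.py 508.8,252.5,110,3.272;  python3 -m inch '[[0,0,0,0,0,0.7,1],[0,0,0,0,0,0.7,1],[0,0,0,0,0,0.7,1],[0,0,0,0,0,0.7,1],[0,0,0,0,0,0,1],[0,0,0,0,0,0,1]]'
```

```text
t: 82.35
eef_pos: [509.5, 252.4, 110.9]
tcp_rot: [3.141, 0.001, -3.011]
ft_force: [0.6, -0.0, -0.4]
opening: 0.092
grip_force: 30.0
t 82.35 pos [509.5 252.4 110.9] rot [ 3.1414e+00  6.0000e-04 -3.0115e+00] F [ 0.57 -0.04 -0.41] open 8.8 grip 30.0
turn [ 0.0002  0.0006 -0.0003] shift cm [0.06 0.02 0.09]
t: 83.1
eef_pos: [509.2, 252.5, 82.5]
tcp_rot: [3.141, 0.0, -3.011]
ft_force: [-0.5, 0.4, -0.8]
opening: 0.09
grip_force: 30.0
```

```bash
python3 -m inch '[[0,0,0,0,0,0.8,1],[0,0,0,0,0,0.8,1],[0,0,0,0,0,0.8,1],[0,0,0,0,0,0.6,1],[0,0,0,0,0,0.3,1],[0,0,0,0,0,0,1],[0,0,0,0,0,0,1]]'; python3 -m inch '[[0,0,0,0,0,0.1,1],[0,0,0,0,0,0.1,1],[0,0,0,0,0,0,1]]';python3 -m inch '[[0,0,0,0,0,0.1,1],[0,0,0,0,0,0,1],[0,0,0,0,0,0,1]]'
```

```text
t: 83.98
eef_pos: [509.3, 252.5, 49.6]
tcp_rot: [3.141, 0.0, -3.011]
ft_force: [0.4, 0.4, -1.0]
opening: 0.092
grip_force: 30.0
t: 84.35
eef_pos: [509.2, 252.5, 47.5]
tcp_rot: [3.141, 0.0, -3.011]
ft_force: [0.0, 0.4, -1.7]
opening: 0.095
grip_force: 30.0
t: 84.72
eef_pos: [509.3, 252.6, 47.4]
tcp_rot: [3.141, 0.001, -3.011]
ft_force: [-2.3, -0.3, 10.7]
opening: 0.096
grip_force: 30.0
```

```bash
python3 -m inch '[[0,0,0,0,0,-0.1,1],[0,0,0,0,0,0,0.1],[0,0,0,0,0,0,0.1],[0,0,0,0,0,0,0.1],[0,0,0,0,0,0,0.1],[0,0,0,0,0,-1,0.1],[0,0,0,0,0,-3,0.1],[0,0,0,0,0,-4,0.1],[0,0,0,0,0,0,0.1],[0,0,0,0,0,0,0.1]]';python3 plan.py 533.7,-98.9,126,3.056
```

```text
t: 85.98
eef_pos: [508.9, 252.4, 127.4]
tcp_rot: [3.142, 0.0, -3.011]
ft_force: [-0.3, 1.5, -0.3]
opening: 0.451
grip_force: 0.0
t 85.97 pos [508.9 252.4 127.4] rot [ 3.1415  0.     -3.0112] F [-0.3   1.52 -0.33] open 42.9 grip 0.0
turn [1.00e-04 0.00e+00 2.16e-01] shift cm [ -5.47 -34.79   0.14]
```

```bash
python3 -m inch '[[0,0,0.108,0,0,0,0.1],[0,0,0.108,0,0,0,0.1],[0,0,0,-0.6,-4,0,0.1],[0,0,0,-0.6,-4.2,0,0.1],[0,0,0,-0.6,-4.2,0,0.1],[0,0,0,-0.6,-4.2,0,0.1],[0,0,0,-0.6,-4.2,0,0.1],[0,0,0,-0.6,-4.2,0,0.1],[0,0,0,-0.6,-4.2,0,0.1],[0,0,0,-0.6,-4.2,0,0.1],[0,0,0,-0.67,-1.39,0,0.1],[0,0,0,0,0,0,0.1],[0,0,0,0,0,3,0.1],[0,0,0,0,0,2.5,0.1],[0,0,0,0,0,1,0.1],[0,0,0,0,0,1,0.1],[0,0,0,0,0,0.7,0.1],[0,0,0,0,0,0,0.1],[0,0,0,0,0,0,0.1]]'; python3 plan.py 533.7,-98.9,45,3.056
```

```text
t: 88.35
eef_pos: [534.2, -98.9, 45.8]
tcp_rot: [-3.142, 0.001, 3.056]
ft_force: [0.2, 0.2, 1.3]
opening: 0.451
grip_force: 0.0
t 88.35 pos [534.2 -98.9  45.8] rot [-3.1415e+00  7.0000e-04  3.0559e+00] F [0.24 0.16 1.33] open 42.9 grip 0.0
turn [-0.0001  0.0007 -0.0001] shift cm [ 0.04 -0.01  0.08]
```

```bash
python3 -m inch '[[0,0,0,0,0,0,1],[0,0,0,0,0,0,1],[0,0,0,0,0,0,1],[0,0,0,0,0,0,1],[0,0,0,0,0,0,1],[0,0,0,0,0,0,1]]'; python3 -m inch '[[0,0,0,0,0,-0.5,1],[0,0,0,0,0,-1,1],[0,0,0,0,0,-2,1],[0,0,0,0,0,-3,1],[0,0,0,0,0,-3,1],[0,0,0,0,0,0,1],[0,0,0,0,0,0,1]]'; python3 plan.py 516.7,193,140,3.272
```

```text
t: 89.1
eef_pos: [533.9, -98.8, 45.4]
tcp_rot: [3.142, 0.0, 3.056]
ft_force: [-0.4, -0.2, 0.6]
opening: 0.092
grip_force: 30.0
t: 89.98
eef_pos: [533.5, -98.7, 140.1]
tcp_rot: [3.141, -0.0, 3.056]
ft_force: [0.4, 0.7, -0.3]
opening: 0.098
grip_force: 30.0
t 89.97 pos [533.5 -98.7 140.1] rot [ 3.1414e+00 -4.0000e-04  3.0560e+00] F [ 0.43  0.73 -0.32] open 9.3 grip 30.0
turn [ 2.00e-04 -4.00e-04 -2.16e-01] shift cm [-2.120e+00  2.914e+01  1.000e-02]
```

```bash
python3 -m inch '[[0,0,-0.108,0,0,0,1],[0,0,-0.108,0,0,0,1],[0,0,0,-0.3,4,0,1],[0,0,0,-0.3,4.3,0,1],[0,0,0,-0.3,4.3,0,1],[0,0,0,-0.3,4.3,0,1],[0,0,0,-0.3,4.3,0,1],[0,0,0,-0.3,4.3,0,1],[0,0,0,-0.3,2.6,0,1],[0,0,0,0,1.05,0,1],[0,0,0,0,0,0,1],[0,0,0,0,0,0,1],[0,0,0,0,0,2,1],[0,0,0,0,0,1,1],[0,0,0,0,0,0,1],[0,0,0,0,0,0,1]]'; python3 plan.py 516.7,193,110,3.272;  python3 -m inch '[[0,0,0,0,0,0.7,1],[0,0,0,0,0,0.7,1],[0,0,0,0,0,0.7,1],[0,0,0,0,0,0.7,1],[0,0,0,0,0,0,1],[0,0,0,0,0,0,1]]'
```

```text
t: 91.98
eef_pos: [517.1, 192.8, 110.9]
tcp_rot: [3.141, 0.001, -3.011]
ft_force: [-0.1, 0.3, -0.1]
opening: 0.093
grip_force: 30.0
t 91.97 pos [517.1 192.8 110.9] rot [ 3.1415e+00  5.0000e-04 -3.0115e+00] F [-0.05  0.34 -0.08] open 8.8 grip 30.0
turn [ 0.0001  0.0005 -0.0003] shift cm [0.04 0.03 0.09]
t: 92.72
eef_pos: [516.9, 193.0, 82.5]
tcp_rot: [3.142, 0.0, -3.011]
ft_force: [0.2, 0.4, -0.5]
opening: 0.096
grip_force: 30.0
```

```bash
python3 -m inch '[[0,0,0,0,0,0.8,1],[0,0,0,0,0,0.8,1],[0,0,0,0,0,0.8,1],[0,0,0,0,0,0.6,1],[0,0,0,0,0,0.3,1],[0,0,0,0,0,0,1],[0,0,0,0,0,0,1]]'; python3 -m inch '[[0,0,0,0,0,0.1,1],[0,0,0,0,0,0.1,1],[0,0,0,0,0,0,1]]';python3 -m inch '[[0,0,0,0,0,0.1,1],[0,0,0,0,0,0,1],[0,0,0,0,0,0,1]]'
```

```text
t: 93.6
eef_pos: [517.0, 193.0, 49.6]
tcp_rot: [3.141, 0.0, -3.011]
ft_force: [0.1, 0.5, -0.8]
opening: 0.094
grip_force: 30.0
t: 93.98
eef_pos: [516.9, 193.0, 47.5]
tcp_rot: [3.142, 0.0, -3.011]
ft_force: [-0.4, -0.3, -0.8]
opening: 0.094
grip_force: 30.0
t: 94.35
eef_pos: [516.9, 193.0, 47.4]
tcp_rot: [3.141, 0.001, -3.011]
ft_force: [-2.6, -1.4, 10.7]
opening: 0.094
grip_force: 30.0
```

Seated. I'll release, retreat toward the jig side, and check everything.

```bash
python3 -m inch '[[0,0,0,0,0,-0.1,1],[0,0,0,0,0,0,0.1],[0,0,0,0,0,0,0.1],[0,0,0,0,0,0,0.1],[0,0,0,0,0,0,0.1],[0,0,0,0,0,-1,0.1],[0,0,0,0,0,-3,0.1],[0,0,0,0,0,-4,0.1],[0,0,0,0,0,-5,0.1],[0,0,0,0,-5,0,0.1],[0,0,0,0,-5,0,0.1],[0,0,0,0,-5,0,0.1],[0,0,0,0,-5,0,0.1],[0,0,0,0,0,0,0.1],[0,0,0,0,0,0,0.1]]'
python3 - <<'E'
from m import *
for n in('top','side'):
    p=env.read_camera(n); W=cloud(p)
    for nm,x,y in(('red',501,312),('pale',509,252.5),('dark',517,193)):
        P=sel(W,x-70,x+70,y-25,y+25,95,125)
        if len(P)>20: z=np.percentile(P[:,2],95); print(n,nm,z.round(1),rect(P[P[:,2]>z-6]))
    A=sel(W,440,580,-400,-270,42,75); print('rib',len(A) and (np.percentile(A[:,2],[50,95]).round(1),rect(A)))
    for m in env.trace(p,'mat')[:1]:
        P=W[m['mask']]; P=P[(P[:,2]>0)&(P[:,2]<9)]; print('mat',rect(P))
cv2.imwrite('pics/end.png',cv2.resize(p['img'],None,fx=1.4,fy=1.4)[...,::-1])
E
```

```text
t: 96.22
eef_pos: [542.7, -5.1, 177.8]
tcp_rot: [3.141, 0.0, -3.012]
ft_force: [-0.5, -0.0, 0.1]
opening: 0.45
grip_force: 0.0
top red 112.4 (array([501.6, 313.3]), array([99.8, 10. ]), np.float32(7.6))
top pale 112.2 (array([509.5, 253.8]), array([98.9,  9.8]), np.float32(7.6))
top dark 112.6 (array([517.9, 194.6]), array([99. ,  9.6]), np.float32(7.9))
rib (array([56.4, 59. ]), (array([ 483.8, -272.2]), array([56.9,  5.6]), np.float32(1.8)))
mat (array([ 508.9, -332.6]), array([128.9, 150. ]), np.float32(166.2))
side red 112.1 (array([499.5, 311.4]), array([99.6, 11.4]), np.float32(7.8))
side pale 112.0 (array([507.6, 251.7]), array([99.5, 12.7]), np.float32(8.1))
side dark 112.1 (array([515.4, 192.7]), array([99.3, 12.4]), np.float32(8.0))
rib (array([57.1, 58.5]), (array([ 469.6, -272.9]), array([36.4,  8.5]), np.float32(7.2)))
mat (array([ 508.7, -334.6]), array([134.3, 155.6]), np.float32(167.5))
```

View pics/end.png

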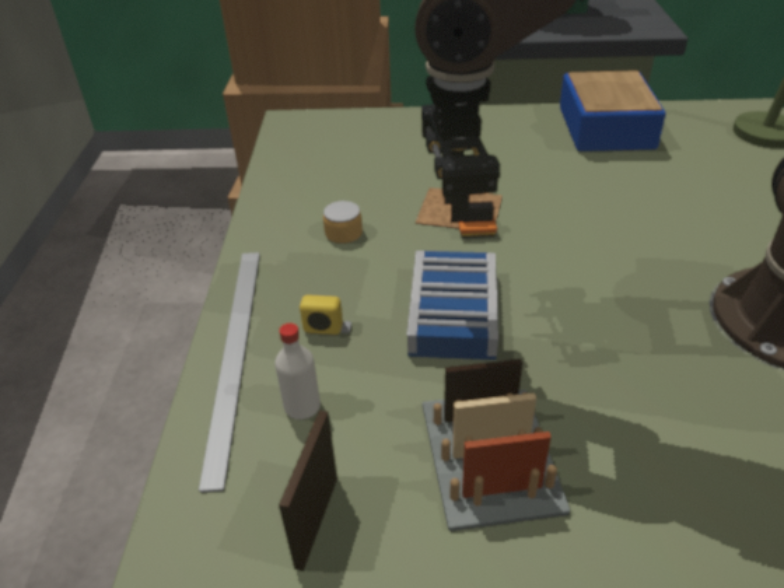

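The end view shows all three panels down in the rack (about 480–510, 385–465). The block, though, has been knocked off the mat centre to about (478,222). I'll measure it again and put it back.

```bash
python3 - <<'E'
from m import *
for n in('top','side'):
    p=env.read_camera(n); W=cloud(p)
    A=sel(W,400,560,-330,-200,42,75); A=A[A[:,2]>46]; print(n,'rib',len(A) and (np.percentile(A[:,2],[50,95]).round(1),rect(A)))
    B=sel(W,400,560,-330,-200,18,34); print('body',np.median(B[:,2]),rect(B))
    f=env.trace(p,'block')
    for m in f[:1]:
        P=W[m['mask']]; P=P[(P[:,2]>8)]; print('block',m['score'],rect(P))
E
python3 plan.py
```

```text
top rib (array([56.5, 59.7]), (array([ 483. , -262.4]), array([59.5, 24.6]), np.float32(1.3)))
body 24.739830869801494 (array([ 483.1, -262.6]), array([68.1, 64.3]), np.float32(2.1))
block 0.88 (array([ 490.8, -141.4]), array([310.7,  71.1]), np.float32(86.7))
side rib (array([56.1, 59.5]), (array([ 474.4, -264.4]), array([47.1, 28.1]), np.float32(3.2)))
body 25.357521418843533 (array([ 478.7, -244.2]), array([72.8, 37.8]), np.float32(13.0))
block 0.9 (array([528.3, 268.3]), array([1098.5,   64.2]), np.float32(84.9))
t 96.62 pos [542.8  -4.9 177.5] rot [ 3.1415e+00  1.0000e-04 -3.0104e+00] F [-0.4  -0.02  0.48] open 42.9 grip 0.0
```

```bash
python3 plan.py 482.5,-265,177,3.168 482.5,-265,-4.3,3.168
```

```text
t 96.62 pos [542.8  -4.9 177.5] rot [ 3.1415e+00  1.0000e-04 -3.0104e+00] F [-0.4  -0.02  0.48] open 42.9 grip 0.0
turn [1.000e-04 1.000e-04 1.048e-01] shift cm [  6.71 -25.85   0.05]
turn [0. 0. 0.] shift cm [ 0.   -0.   18.13]
```

```bash
python3 -m inch '[[0,0,0.105,0,0,0,-0.2],[0,0,0,1,-4,0,-0.2],[0,0,0,1,-4.2,0,-0.2],[0,0,0,1,-4.2,0,-0.2],[0,0,0,1,-4.2,0,-0.2],[0,0,0,1,-4.2,0,-0.2],[0,0,0,1,-3,0,-0.2],[0,0,0,0.7,-2.05,0,-0.2],[0,0,0,0,0,0,-0.2],[0,0,0,0,0,4,-0.2],[0,0,0,0,0,4,-0.2],[0,0,0,0,0,4,-0.2],[0,0,0,0,0,0,-0.2],[0,0,0,0,0,0,-0.2]]'; python3 plan.py 482.5,-265,-4.3,3.168
```

```text
t: 98.38
eef_pos: [483.2, -265.3, 58.6]
tcp_rot: [-3.141, 0.001, -3.116]
ft_force: [-0.5, -0.1, 0.4]
opening: 0.6
grip_force: 0.0
t 98.38 pos [ 483.2 -265.3   58.6] rot [-3.1410e+00  1.0000e-03 -3.1156e+00] F [-0.48 -0.07  0.37] open 57.0 grip 0.0
turn [-0.0006  0.001  -0.0004] shift cm [0.07 0.04 6.29]
```

```bash
python3 -m inch '[[0,0,0,0,0,2.5,-0.2],[0,0,0,0,0,2,-0.2],[0,0,0,0,0,1,-0.2],[0,0,0,0,0,0.7,-0.2],[0,0,0,0,0,0,-0.2],[0,0,0,0,0,0,-0.2]]'; python3 -m inch '[[0,0,0,0,0,0,1],[0,0,0,0,0,0,1],[0,0,0,0,0,0,1],[0,0,0,0,0,0,1],[0,0,0,0,0,0,1]]'; python3 -m inch '[[0,0,0,0,0,-0.5,1],[0,0,0,0,0,-1,1],[0,0,0,0,0,-3,1],[0,0,0,0,0,0,1],[0,0,0,0,0,0,1]]'; python3 plan.py 509.2,-336,40,3.168
```

```text
t: 99.12
eef_pos: [482.7, -265.7, -4.0]
tcp_rot: [-3.141, 0.001, -3.116]
ft_force: [-0.3, 0.9, 0.3]
opening: 0.599
grip_force: 0.0
t: 99.75
eef_pos: [482.4, -265.5, -4.6]
tcp_rot: [3.142, 0.0, -3.116]
ft_force: [0.6, 0.9, -0.5]
opening: 0.252
grip_force: 30.0
t: 100.38
eef_pos: [482.2, -265.3, 40.2]
tcp_rot: [3.141, -0.0, -3.116]
ft_force: [0.0, -0.9, -3.3]
opening: 0.252
grip_force: 30.0
t 100.38 pos [ 482.2 -265.3   40.2] rot [ 3.1414e+00 -1.0000e-04 -3.1162e+00] F [ 0.04 -0.87 -3.34] open 23.9 grip 30.0
turn [ 0.0002 -0.0001 -0.001 ] shift cm [-2.51 -7.14  0.02]
```

```bash
python3 -m inch '[[0,0,0,-0.9,-2.5,0,1],[0,0,0,-0.9,-2.7,0,1],[0,0,0,-0.71,-1.94,0,1],[0,0,0,0,0,0,1],[0,0,0,0,0,0,1],[0,0,0,0,0,2,1],[0,0,0,0,0,1,1],[0,0,0,0,0,0.7,1],[0,0,0,0,0,0.4,1],[0,0,0,0,0,0.2,1],[0,0,0,0,0,0,1],[0,0,0,0,0,0,1]]'; python3 plan.py 509.2,-336,-4.3,3.168
```

```text
t: 101.88
eef_pos: [509.4, -336.3, -2.3]
tcp_rot: [-3.141, 0.0, -3.116]
ft_force: [-0.3, 0.1, -1.0]
opening: 0.249
grip_force: 30.0
t 101.88 pos [ 509.4 -336.3   -2.3] rot [-3.1414e+00  4.0000e-04 -3.1163e+00] F [-0.25  0.11 -0.98] open 23.6 grip 30.0
turn [-0.0002  0.0004 -0.0011] shift cm [0.02 0.03 0.2 ]
```

Lower 2 mm more, release, rise, retreat and verify.

```bash
python3 -m inch '[[0,0,0,0,0,0.1,1],[0,0,0,0,0,0.08,1],[0,0,0,0,0,0,-0.1],[0,0,0,0,0,0,-0.1],[0,0,0,0,0,0,-0.1],[0,0,0,0,0,0,-0.1],[0,0,0,0,0,0,-0.1],[0,0,0,0,0,-2,-0.1],[0,0,0,0,0,-4,-0.1],[0,0,0,0,0,-4,-0.1],[0,0,0,0,0,-4,-0.1],[0,0,0,0,0,-4,-0.1],[0,0,0,0,4,0,-0.1],[0,0,0,0,5,0,-0.1],[0,0,0,0,5,0,-0.1],[0,0,0,0,5,0,-0.1],[0,0,0,0,5,0,-0.1],[0,0,0,0,0,0,-0.1],[0,0,0,0,0,0,-0.1]]'
python3 - <<'E'
from m import *
for n in('top','side'):
    p=env.read_camera(n); W=cloud(p)
    A=sel(W,440,580,-400,-270,44,75); print(n,'rib',len(A) and (np.percentile(A[:,2],[50,95]).round(1),rect(A)))
    for m in env.trace(p,'mat')[:1]:
        P=W[m['mask']]; P=P[(P[:,2]>0)&(P[:,2]<9)]; print('mat',rect(P))
    for nm,x,y in(('red',501,312),('pale',509,252.5),('dark',517,193)):
        P=sel(W,x-70,x+70,y-25,y+25,95,125); print(nm,np.percentile(P[:,2],95).round(1))
cv2.imwrite('pics/end2.png',cv2.resize(p['img'],None,fx=1.4,fy=1.4)[...,::-1])
E
```

```text
t: 104.25
eef_pos: [503.4, -96.6, 175.7]
tcp_rot: [-3.141, 0.0, -3.116]
ft_force: [-0.1, -0.9, -0.1]
opening: 0.55
grip_force: 0.0
top rib (array([56.3, 60. ]), (array([ 510.4, -333.9]), array([58.2, 25.4]), np.float32(1.8)))
mat (array([ 509.1, -332.4]), array([132., 151.]), np.float32(165.5))
red 112.8
pale 112.5
dark 112.4
side rib (array([55.6, 59.7]), (array([ 509.1, -335.7]), array([57.2, 28.4]), np.float32(3.0)))
mat (array([ 505.9, -334. ]), array([140.5, 150.9]), np.float32(167.9))
red 112.2
pale 111.9
dark 111.9
```

View pics/end2.png

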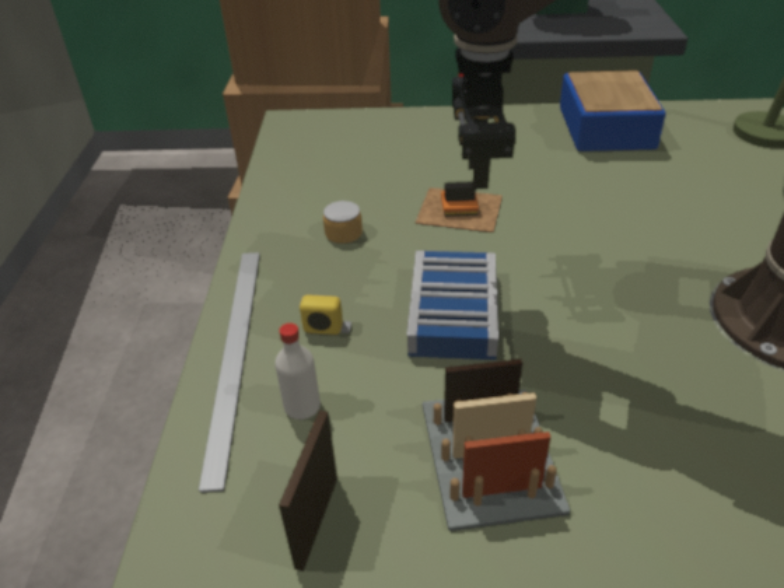

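The block stands at (460,200) in the middle of its mat, about 2 mm off centre. All panels are down in the rack, bystanders are untouched, and the robot is clear. Handing in.

```bash
python3 -c "from cell import env; print(env.job_done())"
```

```text
the job is handed in; nothing more can be done
None
```

All three panels were seated in the jig, sanded pale, red, then dark, and returned fully down to the rack; the block was knocked aside and put back about 2 mm off the mat's centre, and the job was handed in at about 104 s.

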